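Make up a box stack and hold the shaker clamp open

TASK

Get the load ready for the platform shaker: lay the dark rubber separator sheet squarely on the lid of the larger incubation box, which stays standing on the bench, then set the smaller box squarely on the sheet, keeping it level and placing both gently, not dropping them. Then take the white roller of the shaker's spring-loaded clamp bar (the one nearer the robot), draw it out towards the robot until its two pointers stand on the lines engraved on the rails, and keep it there so that a colleague can lift the stack into the bay: the program finishes while still holding the bar at the lines, since it springs back if let go. Leave the bystanding tube rack, reagent bottle and beaker where they are.

Things in the scene. Friction and masses are not known exactly. Their poses are not given: they have to be found in the camera images.
- shaker: Fixed bench shaker, 280 x 280 mm, origin under its centre, front (panel) local -x. Platform mat 109 mm high. Rails along local x at local y +-115 mm, tops 136 mm. Two white rollers 22 mm thick lie along local y, axes 151 mm high: a fixed one at local x = +85 mm, the sliding clamp bar at x = 0 at rest. Their end blocks (y +-103 to 127 mm) reach 166 mm, rail end caps 139 mm.
- clamp_bar: Sliding clamp bar: white roller 22 mm thick, 206 mm long along local y (does not spin; take hold of it), end blocks on the rails. Origin: roller axis, mid-length, 151 mm above bench; axes the shaker's. 31 mm free below it, 63 mm to the fixed roller at rest. Slides along the shaker's -x, 85 mm to its end stop; springs pull it back with 8 N at rest + 1.1 N per 10 mm (14 N at the lines).
- mark (a point): Where the clamp bar's origin must come to: the point midway between the two black lines (3 mm wide) engraved on the flanges outside the rails, at the height of the roller's axis. Fixed on the shaker, 55 mm towards its front from the bar's rest place. Axes are the shaker's.
- base_box: The larger lidded incubation box, white with a grey lid edge, closed, 108 mm (local x) x 66 mm (local y) x 40 mm high, about 250 g, standing loose on the bench. Origin: centre of its underside; the flat lid top is 40 mm above it.
- separator: Stiff dark rubber separator sheet with fine ribs, 104 mm (local x) x 60 mm (local y) x 8 mm thick, about 50 g, lying flat on the bench. Origin: centre of its underside.
- top_box: The smaller lidded incubation box, same make, 98 mm (local x) x 58 mm (local y) x 30 mm high, about 150 g, standing on the bench. Straight sides over its full height. Origin: centre of its underside.
- tube_rack: Bystander: white rack with twelve capped test tubes, 50 x 170 mm, 98 mm high, beyond the boxes. Origin: centre of its underside.
- reagent_bottle: Bystander: amber glass bottle, 64 mm in diameter, 115 mm high. Origin: centre of its underside.
- beaker: Bystander: glass beaker, 68 mm in diameter, 85 mm high, right of the shaker. Origin: centre of its underside.
Mind the look-alikes: they are no part of the job. Several things have the shape of the separator; the one meant has the colours described above.

How it is judged:
On the way, in this order (a step that is already met when the one before it is completed fails the run):
1. the separator sheet lies squarely on the larger box, released (height (world z) of base_box below 0.005 m and angle between each of base_box, separator's own z axis and vertical below 0.1 rad and horizontal distance between separator and base_box below 0.012 m and angle between the x axis of separator and the x axis of base_box, either way round below 0.2 rad and z of separator in the frame of base_box between 0.036 and 0.044 m and linear speed of separator below 0.02 m/s and contact force between each of the arm, the fingers and separator below 0.2 N), for 0.2 s.
2. the smaller box stands squarely on the sheet, released (all of step 1 and horizontal distance between top_box and base_box below 0.012 m and angle between the x axis of top_box and the x axis of base_box, either way round below 0.2 rad and z of top_box in the frame of base_box between 0.044 and 0.052 m and angle between top_box's own z axis and vertical below 0.1 rad and linear speed of top_box below 0.02 m/s and contact force between each of the arm, the fingers and top_box below 0.2 N), for 0.2 s.
At the end, for the whole second after the job is handed in: The fingers hold the clamp bar still at the lines within 6 mm, with over 6 N on it and nothing wedged against it; the sheet lies on the larger box and the smaller box on it, each centred within 12 mm, square within 0.2 rad, level, at rest, untouched; the larger box stands on the bench (all of step 2 and contact force between each of the arm, clamp_bar and base_box below 0.2 N and x of clamp_bar in the frame of mark between -0.006 and 0.006 m and linear speed of clamp_bar below 0.01 m/s and contact force between the fingers and clamp_bar above 6 N and contact force between clamp_bar and separator below 0.2 N and contact force between clamp_bar and top_box below 0.2 N and contact force between clamp_bar and tube_rack below 0.2 N and contact force between clamp_bar and reagent_bottle below 0.2 N and contact force between clamp_bar and beaker below 0.2 N); the arm keeps its last pose, push and grip.
It fails at once if a box was tipped by more than about 23 degrees (angle between any of base_box, top_box's own z axis and vertical above 0.4 rad).
It fails at once if the sheet or the smaller box was let go well above its place (more than 15 mm) ((height (world z) of separator above 0.055 m and contact force between the fingers and separator below 0.05 N) or (height (world z) of top_box above 0.063 m and contact force between the fingers and top_box below 0.05 N)).
It fails at once if a bystander was moved by more than 30 mm (distance of any of tube_rack, reagent_bottle, beaker from where it was at the start of the episode above 0.03 m).
It also fails if it takes over 72 s, if anything falls off the work surface, if the arm or the gripper's body presses on something with over 40 N, if the wrist force passes 120 N, or if a joint passes its speed limit or range.

ROBOT

A 6-joint arm with a two-finger parallel gripper is mounted at the origin on the work surface. World frame = base frame: x ahead of the robot, y to its left, z up, the work surface at z = 0. Lengths are in m, angles in rad, forces in N, time in s.
With the tool pointing down it reaches from about 0.35 to 0.775 m from the base axis. Payload 5.5 kg.
Tool frame: the origin (TCP) lies at the very end of the fingers, on their centre line; the grasp point (between the pads) lies 19 mm behind it; x points along the fingers, y is the direction in which the jaws open and shut, and the axes are right-handed (so a half turn about x gives the same grasp; the last joint's range is limited). The gripper opens to 85 mm and grips with 20 to 120 N. Pads are 22 mm wide; open, the fingers measure 114 mm over their backs; the gripper's body (76 mm by 85 mm) begins 54 mm behind the grasp point. The pads swing forward as they close: fully open they stand 13 mm farther back than shut.
Start: joints at [1.146, 0.313, 0.046, 1.304, 0, 1.431], TCP at [0.162, 0.552, 0.231] pointing down, gripper open.
Joint ranges: [-2.76, 2.76], [-0.86, 1.69], [-1.03, 1.26], [-2.2, 2.34], [-1.47, 1.5], [-3.14, 3.14]. Speed limits (rad/s): [2.57, 2.57, 3.14, 3.14, 3.14, 3.14].

INTERFACE

Orientations are given as a unit quaternion [w, x, y, z].
In Python, from workcell import env gives the robot as it stands.
- The arm moves only by the tool servo_tool, never from a script. Its argument "increments" is a list of rows, each an object with "offset": the shift along the tool's x, y, z in cm, a list of three; "yaw": the turn about the tool's x in degrees. In form: [{"offset": [x, y, z], "yaw": yaw}, ...]. A call has exactly 8 rows; each row is the pose to reach, as a shift and turn from the pose commanded when the call began, along the tool's axes at that moment; what a row does not reach only later rows make up. A row lasts 1/10 s, in which the tool goes at most 50 mm and 8.59 degrees, less where a joint would pass 70% of its speed; a pose out of reach is approached as far as the arm can. A call with a gripper value outside its range is refused whole. "claw" is the opening, from 0 (shut) to 1 (fully open), set as the call begins (left out, the last holds). The fingers move at their own pace and stop on an object; "force" is the grip in N (left out, the last holds). Time passes only in rows, so rows that repeat a pose let the fingers close, or fill a call up. It gives the time, the measured TCP pose, the force and the opening at its end, in the units of the state.
- env.get_state(): the state, without advancing time (a new reading comes with each control period).
- env.read_camera(name): name is "scene" or "top" or "wrist"; returns (picture, depth): 384x512x3 uint8, red, green, blue; 384x512 float32, m along the optical axis (not along the pixel's ray), 0 where there is no reading.
- env.camera_model(name): a dict with "vertical_fov" (degrees; the focal length in pixels is half the picture's height over the tangent of half this angle, whatever the lens; pixels are square), "cx", "cy" (the principal point, pixels), "world_from_camera" (4x4, takes a point from camera to world coordinates). Camera axes: x right, y up, looking along -z (the intrinsics and any distortion apply to the point x, -y, -z); pixel columns grow to the right and rows downward; lengths in m; the calibration is good to about 2 mm. A picture is of the moment at which its call begins: read the wrist's pose just before it. camera_model takes no time and is no camera call; for the wrist camera it gives the pose at the moment of the call.
- env.hand_in(): hands the job in, once; it reports no verdict.
The state is a dict: "clock": time; "joint_pos": joint angles; "qvel": joint speeds; "tau": joint torques, N m; "tcp_pos": TCP position; "orientation": TCP orientation; "wrist_force": force on the tool from outside, world axes, zero at the start; "ft_torque": the same for the moment, N m; "finger_gap": finger opening in m.
Only numpy, scipy, OpenCV 4.12 (cv2) and the standard library are available. Lean on these libraries where they do the work, as an engineer would, in place of code of your own. Each camera call takes 0.05 s, during which the arm holds its last target.

## Working session

There is one attempt and no reset: what is moved stays moved. The work goes in short steps, Python scripts to look and compute and a tool call to move; the robot and the scene stay as the last step left them, time stands still between calls to the robot, and variables do not carry over. Pictures are saved under pics/ and viewed, and the job is handed in when it is done.

Besides the shell and the picture viewer there is one more tool, called as a command line: name --argument value ..., lists and objects as JSON in quotes. servo_tool: Moves the arm, as the interface text tells. Its arguments: {"type":"object","properties":{"increments":{"type":"array","items":{"type":"object","properties":{"offset":{"type":"array","items":{"type":"number"}},"yaw":{"type":"number"}}}},"claw":{"type":"number"},"force":{"type":"number"}},"required":["increments"]}

```bash
ls; mkdir -p pics
cat > h.py <<'E'
import numpy as np, cv2
from workcell import env
def cam(name):
    m=env.camera_model(name); img,d=env.read_camera(name); return m,img,d
def save(n,img): cv2.imwrite('pics/'+n,img[:,:,::-1])
E
python3 - <<'E'
from h import *
s=env.get_state(); print(s)
for n in ['scene','top','wrist']:
    m,i,d=cam(n); print(n,{k:(np.round(v,4).tolist() if not isinstance(v,str) else v) for k,v in m.items()})
    save(n+'0.png',i); np.savez('pics/'+n+'0.npz',img=i,d=d,M=m['world_from_camera'])
E
```

```text
pics
{'clock': 0.0, 'joint_pos': array([1.14636212e+00, 3.13973952e-01, 4.49642193e-02, 1.30360336e+00,
       5.65569526e-06, 1.43117965e+00]), 'qvel': array([-0.00134695,  0.00029002,  0.00217345, -0.00147567,  0.00045617,
        0.00167606]), 'tau': array([ 3.86990205e-04, -4.80622780e+01,  2.98535997e+01,  1.90926046e-02,
       -3.97860704e-04, -6.95449330e-06]), 'tcp_pos': array([0.16136564, 0.55135202, 0.23041789]), 'orientation': array([ 0.69976777,  0.09974176,  0.70012913, -0.10097454]), 'wrist_force': array([ 0.17493647, -0.08904571,  0.30498212]), 'ft_torque': array([-0.031504  ,  0.02574703,  0.01088054]), 'finger_gap': 0.08498781429287994}
scene {'vertical_fov': 45.3415, 'cx': 249.5764, 'cy': 191.2568, 'world_from_camera': [[0.6769, -0.5826, 0.4499, 1.3143], [0.7361, 0.5388, -0.4098, -0.7509], [-0.0036, 0.6085, 0.7935, 1.3694], [0.0, 0.0, 0.0, 1.0]]}
top {'vertical_fov': 46.2926, 'cx': 260.5463, 'cy': 184.3157, 'world_from_camera': [[0.029, 0.9805, -0.1942, 0.3711], [-0.9995, 0.0303, 0.0033, -0.1122], [0.0092, 0.194, 0.981, 1.3957], [0.0, 0.0, 0.0, 1.0]]}
wrist {'vertical_fov': 68.7051, 'cx': 259.0581, 'cy': 184.8133, 'world_from_camera': [[0.2811, -0.9221, -0.266, 0.0938], [0.9597, 0.2692, 0.0807, 0.5723], [-0.0028, -0.278, 0.9606, 0.3739], [0.0, 0.0, 0.0, 1.0]]}
```

View pics/top0.png

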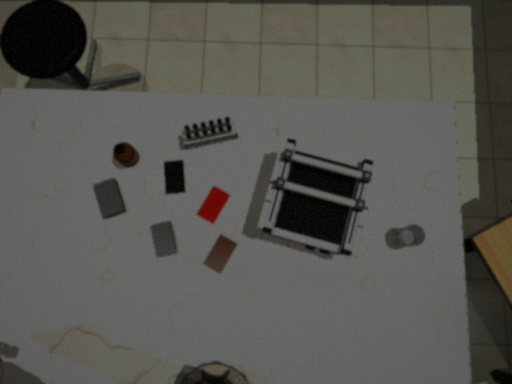

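View pics/scene0.png

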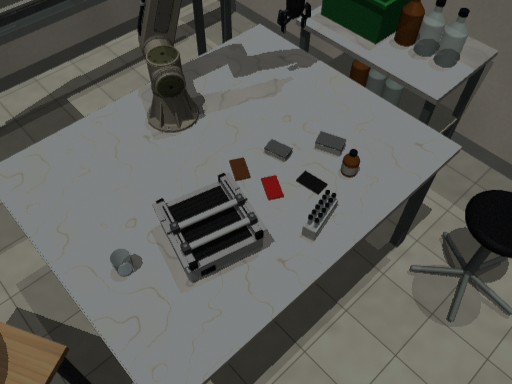

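View pics/wrist0.png

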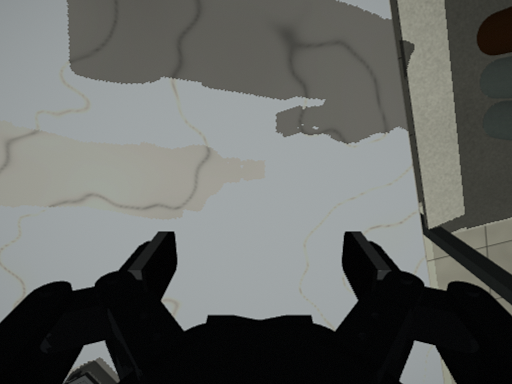

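The top view shows these candidates for the separator: black plate at (174,177), red plate (213,205) and brown plate (220,253). The larger box is probably (110,198) and the smaller one (163,238). The tube rack is at (208,132), the bottle at (124,153), the shaker at (318,195) and the beaker at (404,236). By the description I choose the black plate, and I'll check it in a close crop.

Run:
```python
from h import *
z=np.load('pics/top0.npz'); i=z['img']; c=i[140:280,80:260]; c=cv2.resize(c,None,fx=4,fy=4,interpolation=cv2.INTER_CUBIC)
c=np.clip(c.astype(float)*2,0,255).astype(np.uint8); save('c1.png',c)
c=i[130:265,240:430]; c=cv2.resize(c,None,fx=4,fy=4,interpolation=cv2.INTER_CUBIC)
c=np.clip(c.astype(float)*2,0,255).astype(np.uint8); save('c2.png',c)
z=np.load('pics/scene0.npz'); i=z['img']; c=i[120:250,220:370]; c=cv2.resize(c,None,fx=5,fy=4.6,interpolation=cv2.INTER_CUBIC); save('c3.png',np.clip(c.astype(float)*1.5,0,255).astype(np.uint8))
```

```text
(no output)
```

View pics/c1.png

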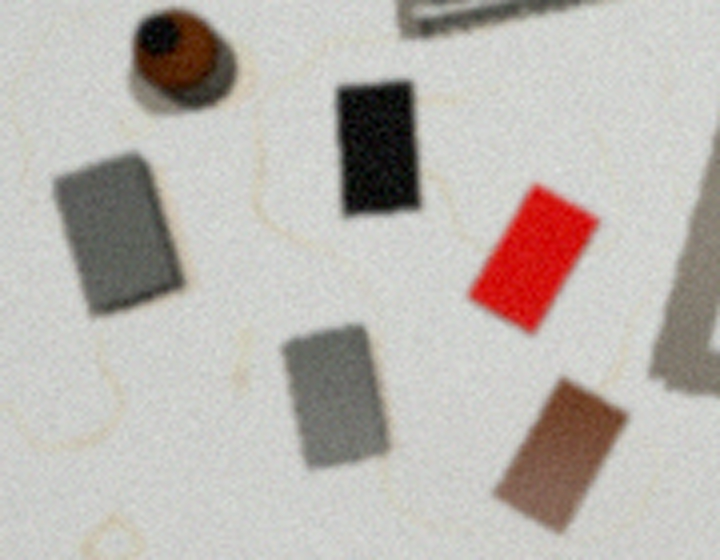

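View pics/c2.png

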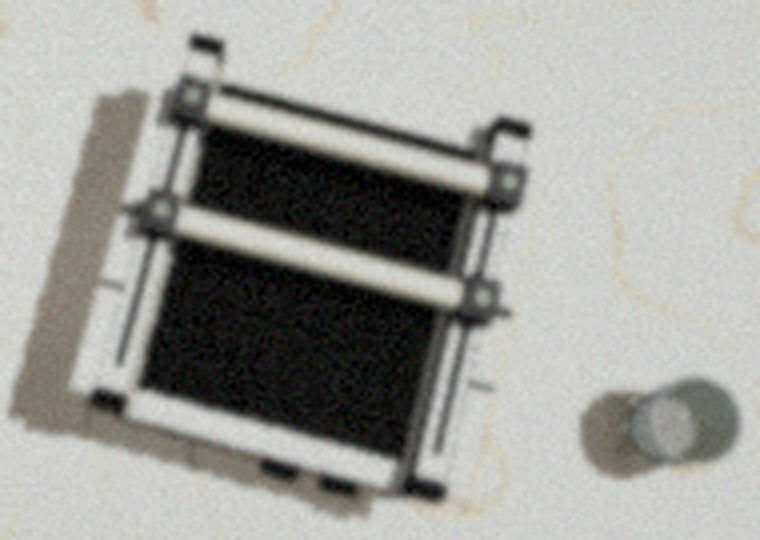

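View pics/c3.png

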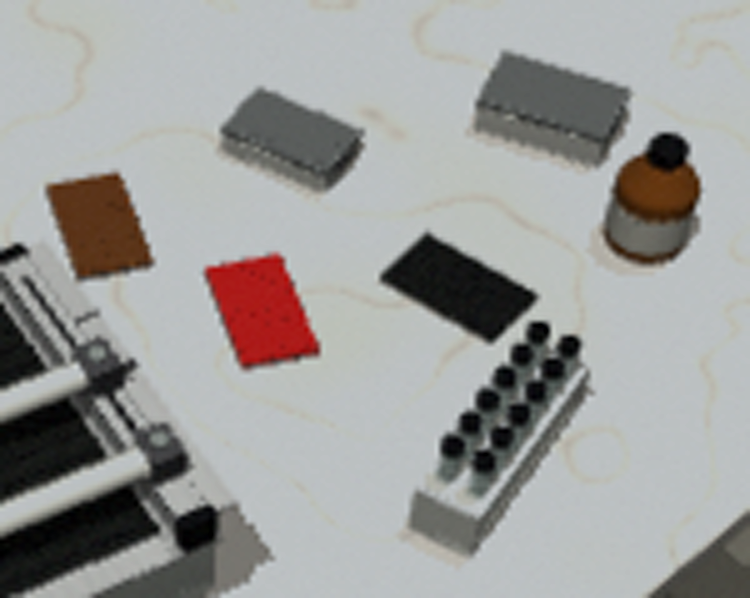

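The crops show the black plate at (174,177), dark with fine ribs, so it is the separator. Red and brown are look-alikes. The sliding bar is the lower roller in the top view, with the engraved lines at about (268,201) and (360,226). Next I measure poses with masks and rays onto planes.

```bash
cat >> h.py <<'E'
def ray(m,px,z):
    px=np.atleast_2d(np.asarray(px,float)); f=192/np.tan(np.radians(m['vertical_fov'])/2)
    M=np.array(m['world_from_camera']); d=np.c_[(px[:,0]-m['cx'])/f,-(px[:,1]-m['cy'])/f,-np.ones(len(px))]@M[:3,:3].T
    return M[:3,3]+d*((z-M[2,3])/d[:,2])[:,None]
def proj(m,P):
    P=np.atleast_2d(P); f=192/np.tan(np.radians(m['vertical_fov'])/2); M=np.array(m['world_from_camera'])
    c=(P-M[:3,3])@M[:3,:3]; return np.c_[m['cx']+f*c[:,0]/-c[:,2], m['cy']-f*c[:,1]/-c[:,2]]
def rect(m,mask,z):
    cs,_=cv2.findContours(mask.astype(np.uint8),cv2.RETR_EXTERNAL,cv2.CHAIN_APPROX_NONE)
    c=max(cs,key=cv2.contourArea)[:,0,:]
    p=ray(m,c,z)[:,:2]
    (cx,cy),(w,h),a=cv2.minAreaRect((p*1000).astype(np.float32))
    if w<h: a+=90; w,h=h,w
    return cx/1000,cy/1000,w,h,((a+90)%180)-90
E
python3 - <<'E'
from h import *
for n in ['top','scene']:
    z=np.load(f'pics/{n}0.npz'); i=z['img'].astype(int); m=env.camera_model(n); d=z['d']
    v=i.max(2); 
    if n=='top': R={'sep':(155,150,195,205,.008),'base':(88,170,135,225,.04),'top':(145,215,185,262,.03)}
    else: R={'sep':(292,168,332,196,.008),'base':(312,128,350,156,.04),'top':(260,136,297,162,.03)}
    for k,(a,b,c,e,h) in R.items():
        sub=v[b:e,a:c]; print(n,k,np.percentile(sub,[2,10,25,50,75,95]))
        mask=np.zeros(v.shape,bool); 
        t={'sep':30}.get(k, 75 if n=='top' else 105)
        mask[b:e,a:c]=sub<t
        print(rect(m,mask,h))
    save(n+'_v.png',np.clip(i*2,0,255).astype(np.uint8))
    print(d[176:179,173:176] if n=='top' else d[181:183,311:313])
E
```

```text
top sep [  5.    10.    33.75 103.   106.   108.  ]
(0.6623760375976563, 0.15660527038574218, 98.93840789794922, 55.56685256958008, 7.557463645935059)
top base [ 40.  46.  50. 102. 104. 106.]
(0.58281396484375, 0.34325662231445314, 116.55809020996094, 75.44356536865234, 21.59044075012207)
top top [ 51.  54.  59. 101. 104. 107.]
(0.46493182373046876, 0.1709124755859375, 101.68192291259766, 64.83617401123047, 15.80420207977295)
[[1.4154723 1.417351  1.4172581]
 [1.4143795 1.4165477 1.4174597]
 [1.412279  1.4176624 1.4200542]]
scene sep [ 11.  13.  16. 127. 128. 129.]
(0.6689078369140625, 0.1537959442138672, 100.95059967041016, 58.479610443115234, 7.31050443649292)
scene base [ 44.  61.  63.  93. 129. 130.]
(0.6008569946289063, 0.33044613647460935, 119.8171157836914, 101.9800033569336, 21.159772872924805)
scene top [ 43.22  61.    63.   123.   129.   130.  ]
(0.47991610717773436, 0.16127349853515624, 111.74553680419922, 82.27468872070312, 15.086820602416992)
[[1.7438161 1.7484168]
 [1.7428519 1.7435675]]
```

Run:
```python
from h import *
m=env.camera_model('top'); d=np.load('pics/top0.npz')['d']
print('blocks',ray(m,[(279.5,183.75),(360.25,204.25),(287,154.8),(366.5,176.2)],.166).round(4).tolist())
P=ray(m,[(279.5,183.75),(360.25,204.25)],.166); v=P[1]-P[0]; print(np.linalg.norm(v), P.mean(0), np.degrees(np.arctan2(v[1],v[0])))
print('marks .13',ray(m,[(267.5,201.25),(360.25,226.25)],.12).round(4).tolist())
print('bottle',ray(m,[(119.5,148)],.115).round(3),'rack',ray(m,[(208,130)],.09).round(3))
# lid corners from crop c1 (x/4+80,y/4+140)
for n,c,z in [('base',[(55,180),(138,152),(186,290),(95,314)],.04),('top',[(284,345),(362,325),(388,455),(308,467)],.03)]:
    p=ray(m,np.array(c)/4+[79.6,139.6],z)[:,:2]; print(n,p.mean(0).round(4),[np.linalg.norm(p[i]-p[i-1]).round(4) for i in range(4)],np.degrees(np.arctan2(*((p[0]+p[1]-p[2]-p[3])[::-1]))))
# TCP axes
from scipy.spatial.transform import Rotation as R
s=env.get_state(); q=s['orientation']; print(R.from_quat(q[[1,2,3,0]]).as_matrix().round(3))
```

```text
blocks [[0.6178, -0.1693, 0.166], [0.5667, -0.3944, 0.166], [0.7019, -0.1888, 0.166], [0.6469, -0.4131, 0.166]]
0.2307965335854648 [ 0.59224926 -0.28182173  0.166     ] -102.77430459796483
marks .13 [[0.5746, -0.138, 0.12], [0.5107, -0.404, 0.12]]
bottle [[0.721 0.302 0.115]] rack [[0.793 0.048 0.09 ]]
base [0.5828 0.3432] [np.float64(0.1097), np.float64(0.0659), np.float64(0.1152), np.float64(0.07)] 22.65381226563086
top [0.4641 0.1714] [np.float64(0.0942), np.float64(0.0605), np.float64(0.1006), np.float64(0.0602)] 15.19711013702644
[[-0.001  0.281  0.96 ]
 [-0.001  0.96  -0.281]
 [-1.    -0.001 -0.   ]]
```

```bash
cat >> h.py <<'E'
from scipy.spatial.transform import Rotation as Rot
def st():
    s=env.get_state(); q=s['orientation']; R=Rot.from_quat(q[[1,2,3,0]]).as_matrix(); return s,R
def go(p,head=None):
    s,R=st(); o=R.T@(np.array(p)-s['tcp_pos'])*100
    h=np.degrees(np.arctan2(R[1,2],R[0,2])); 
    print('clock',round(s['clock'],2),'tcp',s['tcp_pos'].round(4),'head',h.round(2),'F',s['wrist_force'].round(1),'gap',round(s['finger_gap'],4),'| offset cm',o.round(2),'yaw',None if head is None else round(h-head,2))
E
python3 -c "
from h import *
go([.615,.15,.2],7.5)"
```

```text
clock 0.15 tcp [0.1614 0.5515 0.2306] head -16.32 F [-0.5 -0.7 -0.7] gap 0.0853 | offset cm [  3.09 -25.78  54.81] yaw -23.82
```

servo_tool --increments '[{"offset": [0.5,-1,2],"yaw": -2},{"offset": [1,-2.7,6],"yaw": -6},{"offset": [1.5,-4.6,10.5],"yaw": -10},{"offset": [2,-6.6,15],"yaw": -14},{"offset": [2.5,-8.6,19.5],"yaw": -18},{"offset": [3,-10.6,24],"yaw": -22},{"offset": [3.1,-12.6,28.5],"yaw": -23.8},{"offset": [3.1,-14.6,33],"yaw": -23.8}]'

```text
clock: 0.95
tcp_pos: [0.4382, 0.3173, 0.1998]
orientation: [0.705, -0.046, 0.706, 0.046]
wrist_force: [-0.4, 0.3, -0.6]
finger_gap: 0.0854
```

```bash
python3 -c "
from h import *
go([.615,.15,.2],7.5)"
```

```text
clock 0.95 tcp [0.4382 0.3173 0.1998] head 7.52 F [-0.4  0.3 -0.6] gap 0.0854 | offset cm [ -0.03 -18.9   15.34] yaw 0.02
```

```bash
cat >> h.py <<'E'
def wrist(tag):
    m=env.camera_model('wrist'); i,d=env.read_camera('wrist'); save(tag+'.png',i); np.savez('pics/'+tag+'.npz',img=i,d=d,M=m['world_from_camera']); 
def loadw(tag,cam='wrist'):
    m=env.camera_model(cam); z=np.load('pics/'+tag+'.npz'); m=dict(m); m['world_from_camera']=z['M']; return m,z['img'].astype(int),z['d']
E
python3 -c "
from h import *
wrist('w1')"
```

```text
(no output)
```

View pics/w1.png

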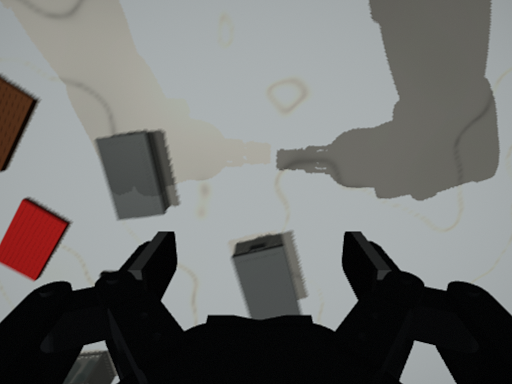

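servo_tool --increments '[{"offset": [0,-3.5,2.9],"yaw": 0},{"offset": [0,-7,5.8],"yaw": 0},{"offset": [0,-10.5,8.7],"yaw": 0},{"offset": [0,-14,11.5],"yaw": 0},{"offset": [0,-17,13.8],"yaw": 0},{"offset": [0,-18.5,15],"yaw": 0},{"offset": [0,-18.9,15.3],"yaw": 0},{"offset": [0,-18.9,15.3],"yaw": 0}]'

```text
clock: 1.8
tcp_pos: [0.6131, 0.1518, 0.1998]
orientation: [0.705, -0.046, 0.706, 0.046]
wrist_force: [-0.7, 0.4, -0.0]
finger_gap: 0.0854
```

```bash
python3 -c "
from h import *
wrist('w2');go([.665,.155,.1])"
```

```text
clock 1.85 tcp [0.6126 0.1524 0.2001] head 7.52 F [-0.1  0.2  0.2] gap 0.0855 | offset cm [10.   -0.44  5.24] yaw None
```

View pics/w2.png

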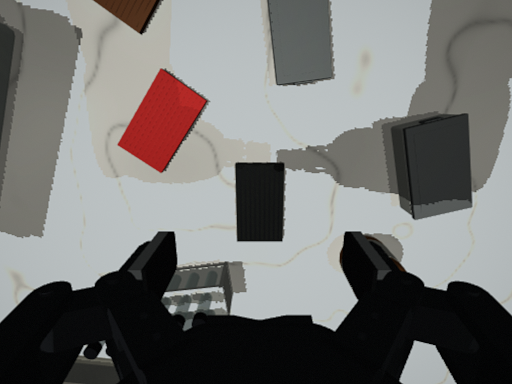

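w2 shows the black ribbed sheet at (260,202), red at (163,120), brown at (130,10), the base box lid at (437,165) and part of the smaller box at (300,40). w1 shows the smaller box lid at (133,175). Now I measure.

Run:
```python
from h import *
m,i,d=loadw('w2'); v=i.max(2)
mk=np.zeros(v.shape,bool); mk[155:250,225:295]=v[155:250,225:295]<70
print('sep',rect(m,mk,.008), d[200,260], 'z', )
c=i[100:230,370:490]; save('w2b.png',cv2.resize(c.astype(np.uint8),None,fx=5,fy=4.6,interpolation=cv2.INTER_CUBIC))
m,i,d=loadw('w1'); c=i[115:235,80:200]; save('w1b.png',cv2.resize(c.astype(np.uint8),None,fx=5,fy=5,interpolation=cv2.INTER_CUBIC))
```

```text
sep (0.6622518310546875, 0.1592229766845703, 104.42042541503906, 59.364532470703125, 7.457484722137451) 0.35381418 z
```

View pics/w2b.png

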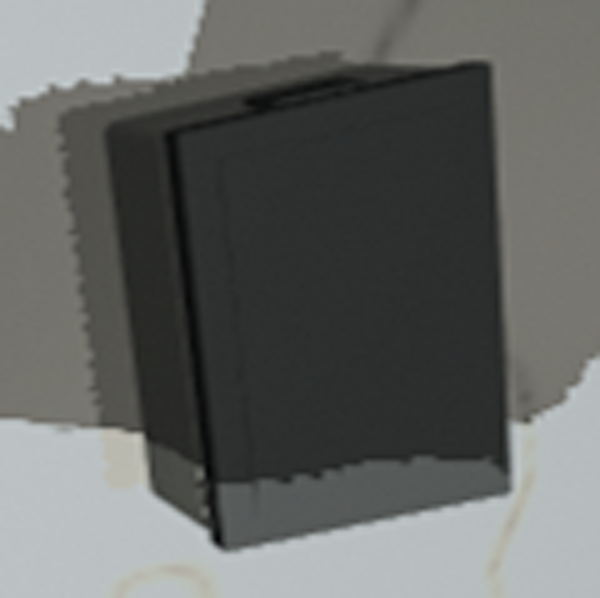

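View pics/w1b.png

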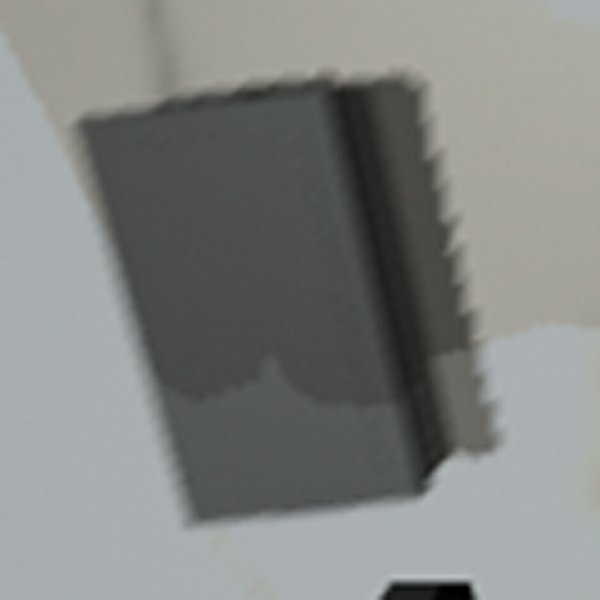

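Run:
```python
from h import *
def q(tag,c,z):
    m,i,d=loadw(tag); p=ray(m,c,z)[:,:2]; u=(p[2]+p[3]-p[0]-p[1])
    print(tag,p.mean(0).round(4),[np.linalg.norm(p[i]-p[(i+1)%4]).round(4) for i in range(4)],np.degrees(np.arctan2(u[1],u[0])).round(2))
q('w2',np.array([(168,130),(490,63),(510,490),(218,548)])/[5,4.6]+[369.6,99.6],.04)
q('w1',np.array([(83,120),(328,90),(422,492),(190,522)])/5+[79.6,114.6],.03)
m,i,d=loadw('w1'); print(d[175,133]); m,i,d=loadw('w2'); print(d[165,437])
c=i[150:250,220:300]; save('w2s.png',cv2.resize(c.astype(np.uint8),None,fx=6,fy=6))
```

```text
w2 [0.5858 0.3491] [np.float64(0.067), np.float64(0.1065), np.float64(0.0665), np.float64(0.1073)] 21.58
w1 [0.4686 0.173 ] [np.float64(0.0555), np.float64(0.0957), np.float64(0.0571), np.float64(0.0967)] 14.12
0.32208616
0.30795294
```

View pics/w2s.png

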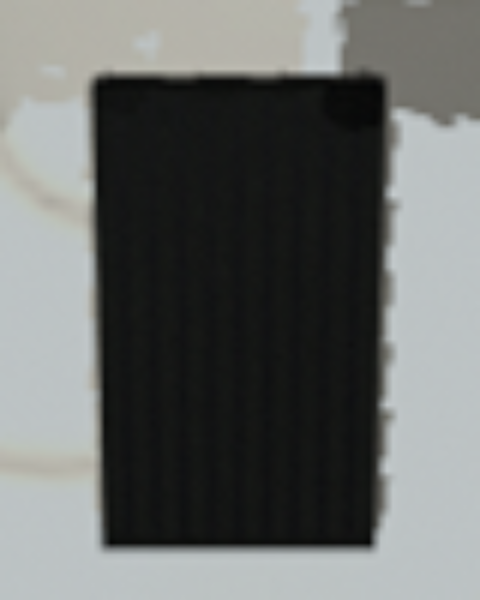

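```bash
python3 -c "
from h import *
go([.54,.33,.2],21.6)"
```

```text
clock 1.85 tcp [0.6126 0.1524 0.2001] head 7.52 F [-0.1  0.2  0.2] gap 0.0855 | offset cm [ 0.02 18.55 -4.88] yaw -14.08
```

servo_tool --increments '[{"offset": [0,2,-0.5],"yaw": -2},{"offset": [0,6,-1.5],"yaw": -5},{"offset": [0,10.5,-2.7],"yaw": -9},{"offset": [0,14.5,-3.8],"yaw": -12},{"offset": [0,17.3,-4.6],"yaw": -13.6},{"offset": [0,18.3,-4.8],"yaw": -14},{"offset": [0,18.5,-4.9],"yaw": -14.1},{"offset": [0,18.5,-4.9],"yaw": -14.1}]'

```text
clock: 2.65
tcp_pos: [0.5402, 0.3289, 0.2005]
orientation: [0.695, -0.133, 0.695, 0.133]
wrist_force: [-0.2, -0.9, 0.4]
finger_gap: 0.0855
```

```bash
python3 -c "
from h import *
wrist('w3');go([.6625,.159,.06],7.5)"
```

```text
clock 2.7 tcp [0.5408 0.3282 0.2005] head 21.56 F [-0.6  0.2  0.1] gap 0.0851 | offset cm [ 14.05 -20.21   5.1 ] yaw 14.06
```

View pics/w3.png

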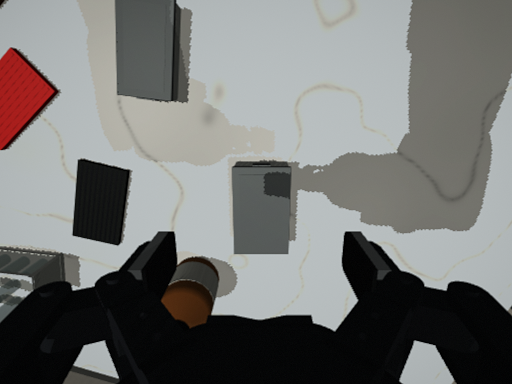

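w3 shows the base lid at (262,210), the bottle at (193,285) and the sheet at (101,202). I refine from the lid corners.

Run:
```python
from h import *
m,i,d=loadw('w3'); c=i[150:265,215:310]; save('w3b.png',cv2.resize(c.astype(np.uint8),None,fx=5,fy=5,interpolation=cv2.INTER_CUBIC))
```

```text
(no output)
```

View pics/w3b.png

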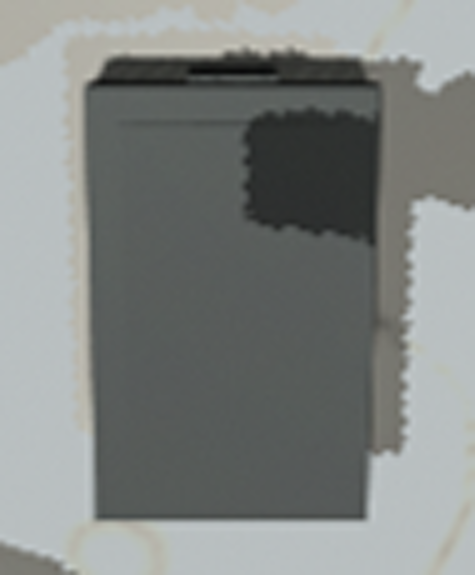

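servo_tool --claw 0.9 --increments '[{"offset": [1,-2,0.5],"yaw": 2},{"offset": [2.5,-6,1.5],"yaw": 6},{"offset": [4,-10.5,2.7],"yaw": 10},{"offset": [6,-15,3.8],"yaw": 13},{"offset": [7.5,-18,4.6],"yaw": 14},{"offset": [8.5,-19.7,5],"yaw": 14},{"offset": [9,-20.2,5.1],"yaw": 14},{"offset": [9,-20.2,5.1],"yaw": 14}]'

```text
clock: 3.5
tcp_pos: [0.6621, 0.1588, 0.1096]
orientation: [0.705, -0.046, 0.706, 0.046]
wrist_force: [0.1, 0.7, 0.5]
finger_gap: 0.0773
```

```bash
python3 -c "
from h import *
wrist('w4');go([.6625,.159,-.001],7.5)"
```

```text
clock 3.55 tcp [0.6621 0.16   0.1105] head 7.6 F [-0.1  0.3  0. ] gap 0.077 | offset cm [11.15 -0.11  0.04] yaw 0.1
```

View pics/w4.png

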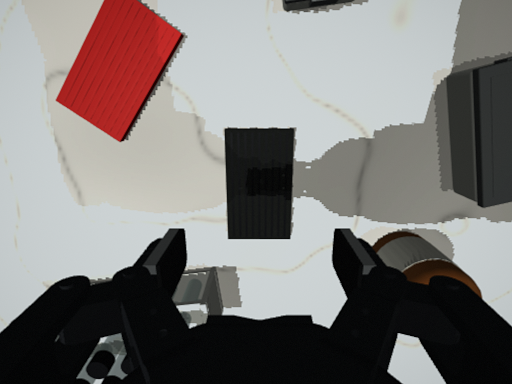

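Run:
```python
from h import *
def q(tag,c,z):
    m,i,d=loadw(tag); p=ray(m,c,z)[:,:2]; u=(p[2]+p[3]-p[0]-p[1])
    print(tag,p.mean(0).round(4),[np.linalg.norm(p[i]-p[(i+1)%4]).round(4) for i in range(4)],np.degrees(np.arctan2(u[1],u[0])).round(2))
q('w3',np.array([(88,85),(380,83),(367,518),(96,518)])/5+[214.6,149.6],.04)
m,i,d=loadw('w4'); v=i.max(2)
mk=np.zeros(v.shape,bool); mk[115:250,215:310]=v[115:250,215:310]<70
print('sep',rect(m,mk,.008)); 
for z in (.0,.02,.05,.1): print(z,proj(m,[.6621,.159,z]).round(1))
```

```text
w3 [0.5858 0.3499] [np.float64(0.0645), np.float64(0.1076), np.float64(0.0657), np.float64(0.1072)] 21.44
sep (0.6635272827148437, 0.15959759521484376, 103.85002136230469, 59.84648513793945, 7.510183334350586)
0.0 [[258.6 182.2]]
0.02 [[258.6 188.3]]
0.05 [[258.5 199.6]]
0.1 [[258.3 227.2]]
```

servo_tool --claw 0.84 --increments '[{"offset": [2,-0.05,0.1],"yaw": 0},{"offset": [5,-0.05,0.1],"yaw": 0},{"offset": [8,-0.05,0.1],"yaw": 0},{"offset": [10,-0.05,0.1],"yaw": 0},{"offset": [10.8,-0.05,0.1],"yaw": 0},{"offset": [11.1,-0.05,0.1],"yaw": 0},{"offset": [11.3,-0.05,0.1],"yaw": 0},{"offset": [11.3,-0.05,0.1],"yaw": 0}]'

```text
clock: 4.35
tcp_pos: [0.6645, 0.1597, -0.0013]
orientation: [0.706, -0.047, 0.705, 0.047]
wrist_force: [0.3, 0.5, 0.8]
finger_gap: 0.0718
```

```bash
python3 -c "
from h import *
wrist('w5');go([.6632,.1596,-.004],7.5)"
```

```text
clock 4.4 tcp [ 0.6646  0.1596 -0.0012] head 7.61 F [ 0.3 -0.1 -0.3] gap 0.072 | offset cm [ 0.28  0.02 -0.14] yaw 0.11
```

View pics/w5.png

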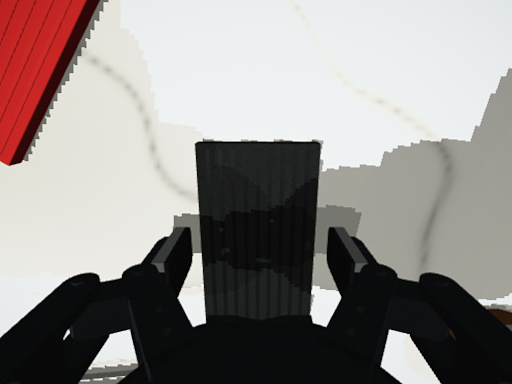

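servo_tool --claw 0.6 --force 30 --increments '[{"offset": [0.2,0,-0.1],"yaw": 0},{"offset": [0.3,0,-0.1],"yaw": 0},{"offset": [0.3,0,-0.1],"yaw": 0},{"offset": [0.3,0,-0.1],"yaw": 0},{"offset": [0.3,0,-0.1],"yaw": 0},{"offset": [0.3,0,-0.1],"yaw": 0},{"offset": [0.3,0,-0.1],"yaw": 0},{"offset": [0.3,0,-0.1],"yaw": 0}]'

```text
clock: 5.2
tcp_pos: [0.664, 0.1592, -0.0029]
orientation: [0.707, -0.047, 0.704, 0.047]
wrist_force: [-3.1, -0.5, 10.7]
finger_gap: 0.0586
```

servo_tool --increments '[{"offset": [-0.2,0,0],"yaw": 0},{"offset": [-0.5,0,0],"yaw": 0},{"offset": [-1,0,0],"yaw": 0},{"offset": [-1.5,0,0],"yaw": 0},{"offset": [-2,0,0],"yaw": 0},{"offset": [-2.5,0,0],"yaw": 0},{"offset": [-2.7,0,0],"yaw": 0},{"offset": [-2.7,0,0],"yaw": 0}]'

```text
clock: 6.0
tcp_pos: [0.6631, 0.1591, 0.0219]
orientation: [0.706, -0.047, 0.705, 0.047]
wrist_force: [0.2, 0.2, -0.2]
finger_gap: 0.0588
```

```bash
python3 -c "
from h import *
wrist('w6');go([.5855,.3497,.15],21.5)
m,i,d=loadw('w6')
for r in (150,180,220,260): print(r,d[r,[235,258,280]])
"
```

```text
clock 6.05 tcp [0.6628 0.1591 0.0215] head 7.58 F [-0.3  0.  -0.1] gap 0.0585 | offset cm [-12.85  19.92  -5.14] yaw -13.92
150 [0.1329022  0.13213693 0.13264033]
180 [0.13533184 0.13581501 0.13632303]
220 [0.14228661 0.14101964 0.14163855]
260 [0.14858395 0.14803521 0.14895304]
```

View pics/w6.png

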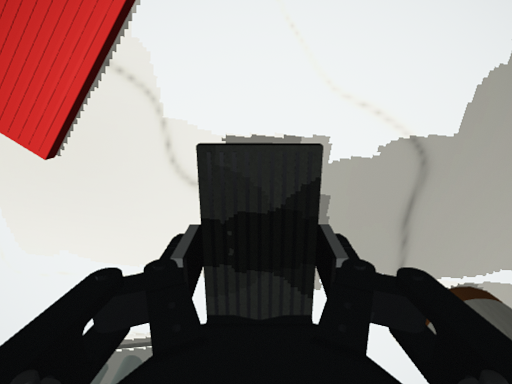

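The sheet is held between the fingers, top edge at row 143, with its shadow separated. I check tilt and sheet offset via depth.

```bash
cat >> h.py <<'E'
def cloud(m,d,rs,cs):
    f=192/np.tan(np.radians(m['vertical_fov'])/2); M=np.array(m['world_from_camera'])
    r,c=np.meshgrid(rs,cs,indexing='ij'); z=d[r,c]; P=np.stack([(c-m['cx'])/f*z,-(r-m['cy'])/f*z,-z],-1).reshape(-1,3)
    return P@M[:3,:3].T+M[:3,3]
E
python3 - <<'E'
from h import *
m,i,d=loadw('w6'); P=cloud(m,d,np.arange(150,310,4),np.arange(215,305,4))
A=np.c_[P[:,:2]-[.6628,.1591],np.ones(len(P))]; s,_,_,_=np.linalg.lstsq(A,P[:,2],rcond=None); print(s,P[:,2].std(),P[:,2].mean())
v=i.max(2); print(v[138:150,258], )
e=ray(m,[[197,143],[323,143]],.03); print(e, np.linalg.norm(e[0]-e[1]))
E
```

```text
[-0.09111537 -0.01177633  0.03377087] 0.011457003631711786 0.03453719780438563
[124 125 125 127 107  46   3  28  37  38  37  37]
[[0.61514535 0.12325084 0.03      ]
 [0.60715779 0.18324947 0.03      ]] 0.06052798545889057
```

Run:
```python
from h import *
m,i,d=loadw('w6')
for r in range(150,320,15):
    P=cloud(m,d,np.arange(r,r+10),np.arange(225,295)); print(r,P[:,0].mean().round(4),np.median(P[:,2]).round(4))
```

```text
150 0.6158 0.0336
165 0.6232 0.0336
180 0.6307 0.0336
195 0.6382 0.0335
210 0.646 0.0336
225 0.6542 0.0336
240 0.6628 0.0335
255 0.6713 0.0335
270 0.6803 0.0335
285 0.6894 0.0335
300 0.699 0.0334
315 0.6622 0.0973
```

servo_tool --increments '[{"offset": [-2,1,-0.3],"yaw": -1},{"offset": [-5,4,-1],"yaw": -3},{"offset": [-7,8,-2],"yaw": -6},{"offset": [-7.8,12,-3],"yaw": -9},{"offset": [-7.8,16,-4.1],"yaw": -12},{"offset": [-7.8,18.8,-4.8],"yaw": -13.5},{"offset": [-7.8,19.9,-5.1],"yaw": -13.9},{"offset": [-7.8,19.9,-5.1],"yaw": -13.9}]'

```text
clock: 6.85
tcp_pos: [0.5849, 0.3509, 0.0989]
orientation: [0.694, -0.133, 0.695, 0.133]
wrist_force: [0.2, -0.0, 0.2]
finger_gap: 0.0592
```

```bash
python3 -c "
from h import *
wrist('w7');go([.5855,.3497,.045],21.5)
"
```

```text
clock 6.9 tcp [0.5856 0.3496 0.0989] head 21.52 F [ 0.1 -0.4 -1.4] gap 0.059 | offset cm [ 5.39  0.02 -0.01] yaw 0.02
```

View pics/w7.png

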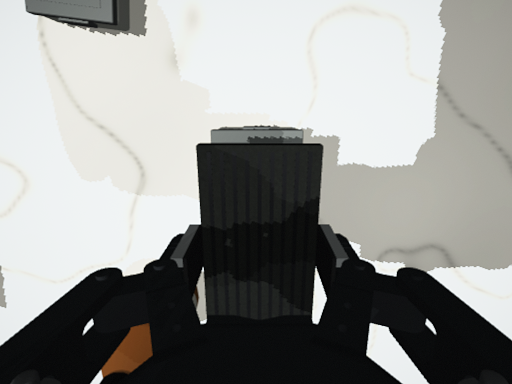

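```bash
python3 -c "
from h import *
m,i,d=loadw('w7'); print(i.max(2)[122:146,257])
u=np.array([np.cos(np.radians(21.5)),np.sin(np.radians(21.5))]);n=np.array([-u[1],u[0]]);t=np.array([.5856,.3496])
for px,z in [((257.5,131),.04),((211,131),.04),((304,131),.04),((260,143.5),.111),((197,144),.111),((323,144),.111)]:
  p=ray(m,px,z)[0,:2]-t; print(px,(p@u).round(4),(p@n).round(4))
"
```

```text
[240 241 246 202  79 103 131  75  95 125 128 126 127 129  92  58  51  53
  53  55  57  28   6  29]
(257.5, 131) -0.0518 0.0007
(211, 131) -0.0517 -0.0323
(304, 131) -0.0518 0.0338
(260, 143.5) -0.0525 0.0023
(197, 144) -0.0522 -0.0271
(323, 144) -0.0524 0.0317
```

servo_tool --increments '[{"offset": [0.8,0,0],"yaw": 0},{"offset": [2.2,0,0],"yaw": 0},{"offset": [3.8,0,0],"yaw": 0},{"offset": [5,0,0],"yaw": 0},{"offset": [5.5,0,0],"yaw": 0},{"offset": [5.8,0,0],"yaw": 0},{"offset": [6,0,0],"yaw": 0},{"offset": [6,0,0],"yaw": 0}]'

```text
clock: 7.7
tcp_pos: [0.5862, 0.3497, 0.0396]
orientation: [0.695, -0.132, 0.694, 0.132]
wrist_force: [0.4, -0.4, -0.3]
finger_gap: 0.0587
```

```bash
python3 -c "
from h import *
go([.5855,.3497,.037],21.5)
"
```

```text
clock 7.7 tcp [0.5862 0.3497 0.0396] head 21.48 F [ 0.4 -0.4 -0.3] gap 0.0587 | offset cm [ 0.26  0.03 -0.06] yaw -0.02
```

servo_tool --increments '[{"offset": [0.1,0,0],"yaw": 0},{"offset": [0.15,0,0],"yaw": 0},{"offset": [0.2,0,0],"yaw": 0},{"offset": [0.25,0,0],"yaw": 0},{"offset": [0.3,0,0],"yaw": 0},{"offset": [0.3,0,0],"yaw": 0},{"offset": [0.3,0,0],"yaw": 0},{"offset": [0.3,0,0],"yaw": 0}]'

```text
clock: 8.5
tcp_pos: [0.586, 0.3497, 0.0371]
orientation: [0.695, -0.132, 0.694, 0.132]
wrist_force: [-1.6, -0.8, 5.5]
finger_gap: 0.0587
```

servo_tool --claw 0.84 --increments '[{"offset": [0,0,0],"yaw": 0},{"offset": [0,0,0],"yaw": 0},{"offset": [0,0,0],"yaw": 0},{"offset": [0,0,0],"yaw": 0},{"offset": [-0.3,0,0],"yaw": 0},{"offset": [-1,0,0],"yaw": 0},{"offset": [-2.5,0,0],"yaw": 0},{"offset": [-5,0,0],"yaw": 0}]'

```text
clock: 9.3
tcp_pos: [0.5848, 0.3491, 0.0856]
orientation: [0.694, -0.132, 0.696, 0.132]
wrist_force: [0.1, 0.7, 1.0]
finger_gap: 0.0719
```

```bash
python3 -c "
from h import *
wrist('w8');go([.52,.325,.2],21.5)
"
```

```text
clock 9.35 tcp [0.5876 0.3504 0.0917] head 21.49 F [1.  0.3 3.5] gap 0.0716 | offset cm [-10.87   0.12  -7.16] yaw -0.01
```

View pics/w8.png

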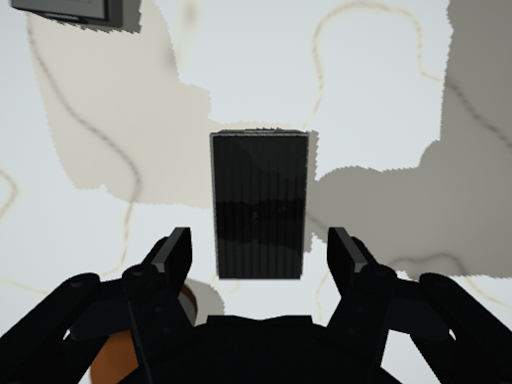

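The sheet lies on the lid, squarely with even margins (cols 213–306 inside the lid). Now the smaller box: first the view pose.

```bash
python3 -c "
from h import *
go([.42,.161,.2],14.2)
"
```

```text
clock 9.35 tcp [0.5876 0.3504 0.0917] head 21.49 F [1.  0.3 3.5] gap 0.0716 | offset cm [-10.95 -11.48 -22.47] yaw 7.29
```

servo_tool --claw 0.9 --increments '[{"offset": [-2,0,0],"yaw": 0},{"offset": [-5,-1,-2.5],"yaw": 1},{"offset": [-8,-3,-6],"yaw": 3},{"offset": [-10,-5,-10],"yaw": 5},{"offset": [-10.9,-7.5,-14.5],"yaw": 7},{"offset": [-10.9,-9.5,-18.5],"yaw": 7.3},{"offset": [-10.9,-11,-21.5],"yaw": 7.3},{"offset": [-10.9,-11.5,-22.5],"yaw": 7.3}]'

```text
clock: 10.15
tcp_pos: [0.4164, 0.1585, 0.1962]
orientation: [0.702, -0.087, 0.702, 0.087]
wrist_force: [-0.8, -0.1, 0.2]
finger_gap: 0.0768
```

```bash
python3 -c "
from h import *
wrist('w9');go([.47,.173,.1],14.2)
"
```

```text
clock 10.2 tcp [0.4167 0.1585 0.1962] head 14.09 F [-1.5 -0.1 -0.3] gap 0.0769 | offset cm [9.62 0.11 5.52] yaw -0.11
```

View pics/w9.png

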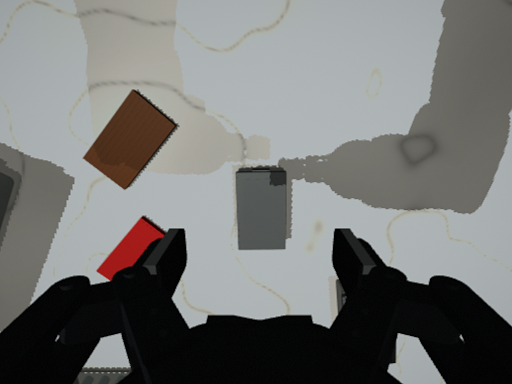

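Run:
```python
from h import *
m,i,d=loadw('w9'); c=i[155:260,220:305]; save('w9b.png',cv2.resize(c.astype(np.uint8),None,fx=5,fy=5,interpolation=cv2.INTER_CUBIC))
```

```text
(no output)
```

View pics/w9b.png

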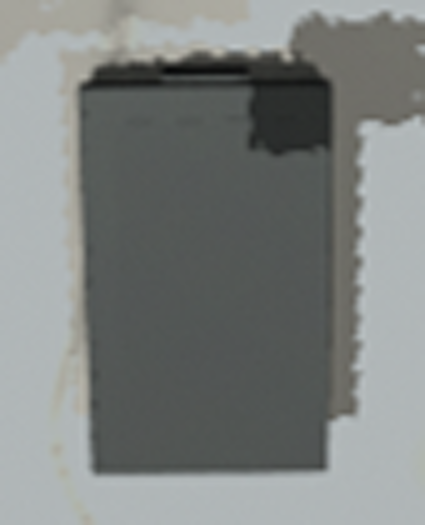

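```bash
python3 - <<'E'
from h import *
def q(tag,c,z):
    m,i,d=loadw(tag); p=ray(m,c,z)[:,:2]; u=(p[2]+p[3]-p[0]-p[1])
    print(tag,p.mean(0).round(4),[np.linalg.norm(p[i]-p[(i+1)%4]).round(4) for i in range(4)],np.degrees(np.arctan2(u[1],u[0])).round(2))
q('w9',np.array([(80,85),(330,83),(326,470),(93,471)])/5+[219.6,154.6],.03)
E
python3 -c "
from h import *
go([.4697,.1725,.01],14.5)"
```

```text
w9 [0.4664 0.1739] [np.float64(0.0566), np.float64(0.0976), np.float64(0.0572), np.float64(0.0974)] 14.82
clock 10.2 tcp [0.4167 0.1585 0.1962] head 14.09 F [-1.5 -0.1 -0.3] gap 0.0769 | offset cm [18.62  0.08  5.48] yaw -0.41
```

```bash
python3 -c "
from h import *
go([.4668,.1738,.003],14.7)"
```

```text
clock 10.2 tcp [0.4167 0.1585 0.1962] head 14.09 F [-1.5 -0.1 -0.3] gap 0.0769 | offset cm [19.32  0.27  5.23] yaw -0.61
```

servo_tool --claw 0.86 --increments '[{"offset": [2,0.3,1.5],"yaw": -0.6},{"offset": [4.5,0.3,3.5],"yaw": -0.6},{"offset": [7.5,0.3,5],"yaw": -0.6},{"offset": [10.5,0.3,5.2],"yaw": -0.6},{"offset": [12.5,0.3,5.2],"yaw": -0.6},{"offset": [13.2,0.3,5.2],"yaw": -0.6},{"offset": [13.4,0.3,5.2],"yaw": -0.6},{"offset": [13.4,0.3,5.2],"yaw": -0.6}]'

```text
clock: 11.0
tcp_pos: [0.4693, 0.1763, 0.0619]
orientation: [0.702, -0.091, 0.701, 0.091]
wrist_force: [-0.4, -0.2, 0.6]
finger_gap: 0.0734
```

```bash
python3 -c "
from h import *
wrist('w10');go([.4668,.1738,.003],14.7)"
```

```text
clock 11.05 tcp [0.4694 0.1763 0.0623] head 14.8 F [ 0.4 -0.6 -0.2] gap 0.0737 | offset cm [ 5.93 -0.17 -0.33] yaw 0.1
```

View pics/w10.png

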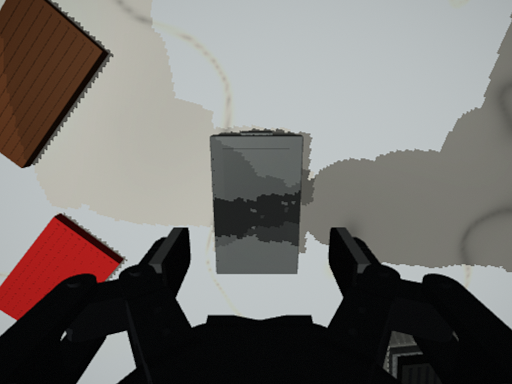

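Run:
```python
from h import *
m,i,d=loadw('w10'); p=ray(m,[(210.5,136.5),(302.5,136.5),(298.5,273),(214.5,273)],.03)[:,:2]; u=p[2]+p[3]-p[0]-p[1]
print(p.mean(0),[np.linalg.norm(p[i]-p[(i+1)%4]).round(4) for i in range(4)],np.degrees(np.arctan2(u[1],u[0])))
c=p.mean(0); go([c[0],c[1],.003],14.7)
```

```text
[0.46726002 0.17455956] [np.float64(0.0569), np.float64(0.0967), np.float64(0.06), np.float64(0.0968)] 14.650725361960284
clock 11.05 tcp [0.4694 0.1763 0.0623] head 14.8 F [ 0.4 -0.6 -0.2] gap 0.0737 | offset cm [ 5.93 -0.11 -0.27] yaw 0.1
```

servo_tool --increments '[{"offset": [0.5,-0.1,-0.2],"yaw": 0},{"offset": [1.5,-0.15,-0.3],"yaw": 0},{"offset": [3,-0.15,-0.3],"yaw": 0},{"offset": [4.5,-0.15,-0.3],"yaw": 0},{"offset": [5.5,-0.15,-0.3],"yaw": 0},{"offset": [5.9,-0.15,-0.3],"yaw": 0},{"offset": [5.9,-0.15,-0.3],"yaw": 0},{"offset": [5.9,-0.15,-0.3],"yaw": 0}]'

```text
clock: 11.85
tcp_pos: [0.4661, 0.1737, 0.0027]
orientation: [0.701, -0.091, 0.701, 0.091]
wrist_force: [0.3, 1.0, 0.7]
finger_gap: 0.0735
```

servo_tool --claw 0.55 --force 30 --increments '[{"offset": [0,0,0],"yaw": 0},{"offset": [0,0,0],"yaw": 0},{"offset": [0,0,0],"yaw": 0},{"offset": [0,0,0],"yaw": 0},{"offset": [0,0,0],"yaw": 0},{"offset": [0,0,0],"yaw": 0},{"offset": [0,0,0],"yaw": 0},{"offset": [0,0,0],"yaw": 0}]'

```text
clock: 12.65
tcp_pos: [0.4665, 0.1737, 0.0031]
orientation: [0.702, -0.091, 0.701, 0.091]
wrist_force: [-0.2, -0.3, 5.7]
finger_gap: 0.0576
```

servo_tool --increments '[{"offset": [-0.3,0,0],"yaw": 0},{"offset": [-1,0,0],"yaw": 0},{"offset": [-2.5,0,0],"yaw": 0},{"offset": [-4.5,0,0],"yaw": 0},{"offset": [-7,0,0],"yaw": 0},{"offset": [-9,0,0],"yaw": 0},{"offset": [-9.7,0,0],"yaw": 0},{"offset": [-9.7,0,0],"yaw": 0}]'

```text
clock: 13.45
tcp_pos: [0.4665, 0.1738, 0.1002]
orientation: [0.702, -0.091, 0.7, 0.091]
wrist_force: [-0.2, -0.1, -2.3]
finger_gap: 0.0571
```

```bash
python3 -c "
from h import *
wrist('w11');go([.5863,.3497,.1],21.5)
m,i,d=loadw('w11')
for r in range(145,310,15):
    P=cloud(m,d,np.arange(r,r+8),np.arange(225,290)); print(r,P[:,0].mean().round(4),np.median(P[:,2]).round(4))
"
```

```text
clock 13.5 tcp [0.4657 0.1736 0.0992] head 14.79 F [-0.4 -0.7 -2.2] gap 0.0577 | offset cm [-0.08 13.95 16.15] yaw -6.71
145 0.429 0.0011
160 0.4217 0.1278
175 0.428 0.128
190 0.4344 0.1281
205 0.4411 0.1281
220 0.4477 0.1281
235 0.455 0.1282
250 0.4626 0.1281
265 0.4701 0.1281
280 0.4781 0.1281
295 0.4861 0.1281
```

View pics/w11.png

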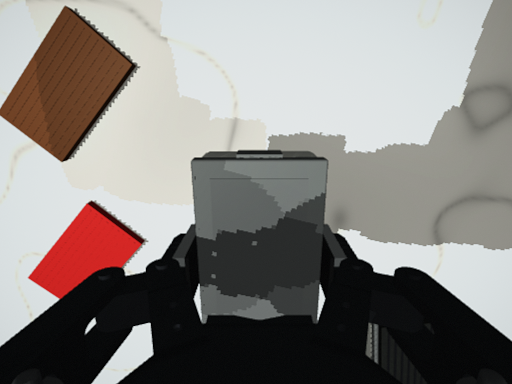

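```bash
python3 -c "
from h import *
m,i,d=loadw('w11'); a=np.radians(14.79)
u=np.array([np.cos(a),np.sin(a)]);n=np.array([-u[1],u[0]]);t=np.array([.4661,.1737])
for px in [(191.5,159),(328,159)]:
  p=ray(m,px,.128)[0,:2]-t; print(((p@u)+.049).round(4),(p@n).round(4))
m,i,d=loadw('w8'); s=.5
a=np.radians(21.5); u=np.array([np.cos(a),np.sin(a)]);n=np.array([-u[1],u[0]])
v=i.max(2); mk=np.zeros(v.shape,bool); mk[133:290,205:315]=v[133:290,205:315]<50
print(rect(m,mk,.048))
"
```

```text
0.0012 -0.0276
0.0012 0.0293
(0.585770751953125, 0.35038406372070313, 104.848876953125, 61.329833984375, 21.21282958984375)
```

servo_tool --increments '[{"offset": [-0.3,1,1],"yaw": -1},{"offset": [-0.5,3,3.5],"yaw": -2},{"offset": [-0.5,5.8,6.7],"yaw": -3.5},{"offset": [-0.5,8.6,9.9],"yaw": -5},{"offset": [-0.2,11.2,12.9],"yaw": -6},{"offset": [0.1,13,15],"yaw": -6.6},{"offset": [0.1,13.8,15.9],"yaw": -6.7},{"offset": [0.1,13.9,16.1],"yaw": -6.7}]'

```text
clock: 14.3
tcp_pos: [0.5855, 0.3501, 0.0955]
orientation: [0.694, -0.132, 0.696, 0.132]
wrist_force: [-0.9, 0.4, -0.5]
finger_gap: 0.0575
```

```bash
python3 -c "
from h import *
wrist('w12');go([.5852,.3492,.058],21.5)
"
```

```text
clock 14.35 tcp [0.5853 0.3493 0.0959] head 21.53 F [ 0.9  0.4 -1.7] gap 0.0581 | offset cm [ 3.79 -0.   -0.  ] yaw 0.03
```

View pics/w12.png

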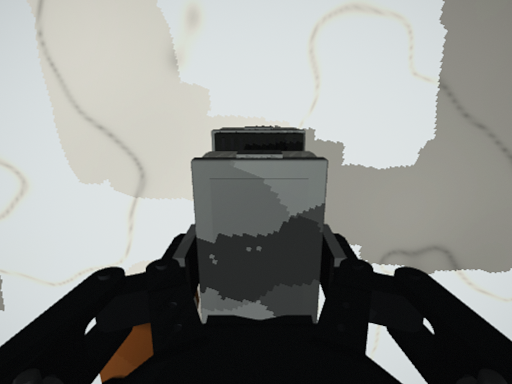

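The stack's sheet (cols 213–305, row 131) sits centred behind the held box (cols 192–328). I lower it.

servo_tool --increments '[{"offset": [0.6,0,0],"yaw": 0},{"offset": [1.6,0,0],"yaw": 0},{"offset": [2.8,0,0],"yaw": 0},{"offset": [3.5,0,0],"yaw": 0},{"offset": [3.8,0,0],"yaw": 0},{"offset": [4,0,0],"yaw": 0},{"offset": [4.1,0,0],"yaw": 0},{"offset": [4.1,0,0],"yaw": 0}]'

```text
clock: 15.15
tcp_pos: [0.5863, 0.3492, 0.0576]
orientation: [0.695, -0.132, 0.694, 0.132]
wrist_force: [-0.1, 0.3, -2.0]
finger_gap: 0.0576
```

servo_tool --increments '[{"offset": [0.1,0,0],"yaw": 0},{"offset": [0.15,0,0],"yaw": 0},{"offset": [0.2,0,0],"yaw": 0},{"offset": [0.25,0,0],"yaw": 0},{"offset": [0.3,0,0],"yaw": 0},{"offset": [0.35,0,0],"yaw": 0},{"offset": [0.35,0,0],"yaw": 0},{"offset": [0.35,0,0],"yaw": 0}]'

```text
clock: 15.95
tcp_pos: [0.586, 0.3491, 0.0538]
orientation: [0.695, -0.132, 0.695, 0.132]
wrist_force: [-0.5, -0.8, -1.6]
finger_gap: 0.0577
```

servo_tool --increments '[{"offset": [0.05,0,0],"yaw": 0},{"offset": [0.1,0,0],"yaw": 0},{"offset": [0.15,0,0],"yaw": 0},{"offset": [0.2,0,0],"yaw": 0},{"offset": [0.25,0,0],"yaw": 0},{"offset": [0.3,0,0],"yaw": 0},{"offset": [0.3,0,0],"yaw": 0},{"offset": [0.3,0,0],"yaw": 0}]'

```text
clock: 16.75
tcp_pos: [0.586, 0.3491, 0.0511]
orientation: [0.695, -0.132, 0.695, 0.132]
wrist_force: [-0.6, -0.7, 1.3]
finger_gap: 0.0573
```

Contact (force went from −2 N to +1.3 N). I press 0.5 mm more, then release.

servo_tool --claw 0.86 --increments '[{"offset": [0.03,0,0],"yaw": 0},{"offset": [0.03,0,0],"yaw": 0},{"offset": [0.03,0,0],"yaw": 0},{"offset": [0,0,0],"yaw": 0},{"offset": [-0.5,0,0],"yaw": 0},{"offset": [-2,0,0],"yaw": 0},{"offset": [-5,0,0],"yaw": 0},{"offset": [-8,0,0],"yaw": 0}]'

```text
clock: 17.55
tcp_pos: [0.5855, 0.3489, 0.1314]
orientation: [0.694, -0.132, 0.695, 0.132]
wrist_force: [-0.2, 0.4, -0.4]
finger_gap: 0.0737
```

```bash
python3 -c "
from h import *
wrist('w13');go([.5855,.3497,.3],21.5)
"
```

```text
clock 17.6 tcp [0.5882 0.3501 0.1381] head 21.48 F [2.1 1.1 3.9] gap 0.0735 | offset cm [-16.2    0.07  -0.14] yaw -0.02
```

View pics/w13.png

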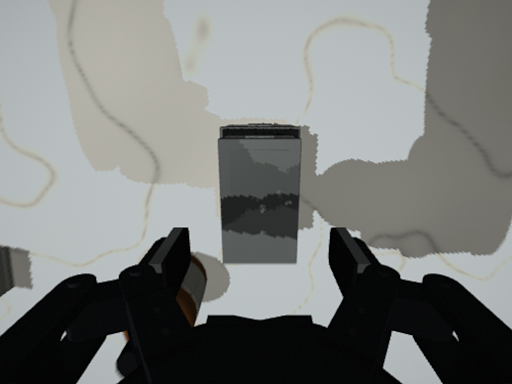

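The smaller box stands on the sheet (lid cols 219–300, rows 138–263) within the base outline. I measure it and plan the bar approach.

Run:
```python
from h import *
m,i,d=loadw('w13'); p=ray(m,[(218,137.5),(301.5,137.5),(297,263),(221.5,263)],.078)[:,:2]; u=p[2]+p[3]-p[0]-p[1]
print(p.mean(0),[np.linalg.norm(p[i]-p[(i+1)%4]).round(4) for i in range(4)],np.degrees(np.arctan2(u[1],u[0])))
P=cloud(m,d,np.arange(150,255),np.arange(228,292)); print(np.median(P[:,2]))
# bar: rest approx (.592,-.282) heading x -12.8 ; view pose
go([.592,-.282,.30],77.2); go([.592,-.282,.30],-12.8)
print(env.get_state()['joint_pos'].round(2))
```

```text
[0.58676681 0.35020438] [np.float64(0.0581), np.float64(0.0987), np.float64(0.0598), np.float64(0.0987)] 21.28458774405633
0.07891381880317021
clock 17.6 tcp [0.5882 0.3501 0.1381] head 21.48 F [2.1 1.1 3.9] gap 0.0735 | offset cm [-16.4  -58.95 -22.67] yaw -55.72
clock 17.6 tcp [0.5882 0.3501 0.1381] head 21.48 F [2.1 1.1 3.9] gap 0.0735 | offset cm [-16.4  -58.95 -22.67] yaw 34.28
[0.42 0.56 0.19 1.2  0.   0.04]
```

```bash
python3 -c "
from h import *
go([.54,-.265,.30],-12.8)"
```

```text
clock 17.6 tcp [0.5882 0.3501 0.1381] head 21.48 F [2.1 1.1 3.9] gap 0.0735 | offset cm [-16.43 -55.46 -26.89] yaw 34.28
```

servo_tool --increments '[{"offset": [-3,0,0],"yaw": 0},{"offset": [-7,-1,-0.5],"yaw": 0},{"offset": [-11,-4,-2],"yaw": 3},{"offset": [-14.5,-8,-4],"yaw": 7},{"offset": [-16,-12,-6],"yaw": 11},{"offset": [-16,-16.5,-8],"yaw": 15},{"offset": [-16,-21,-10],"yaw": 19},{"offset": [-16,-25.5,-12],"yaw": 23}]'

```text
clock: 18.4
tcp_pos: [0.5676, 0.0691, 0.2918]
orientation: [0.708, 0.01, 0.706, -0.01]
wrist_force: [1.1, -0.8, 0.1]
finger_gap: 0.0733
```

```bash
python3 -c "
from h import *
go([.54,-.265,.30],-12.8)"
```

```text
clock 18.4 tcp [0.5676 0.0691 0.2918] head -1.65 F [ 1.1 -0.8  0.1] gap 0.0733 | offset cm [ -0.83 -33.48  -1.8 ] yaw 11.15
```

servo_tool --increments '[{"offset": [-0.5,-4,-0.3],"yaw": 2},{"offset": [-1,-9,-0.5],"yaw": 4},{"offset": [-1,-14,-0.8],"yaw": 6},{"offset": [-1,-19,-1],"yaw": 8},{"offset": [-1,-24,-1.3],"yaw": 10},{"offset": [-1,-29,-1.6],"yaw": 11},{"offset": [-1,-32.3,-1.8],"yaw": 11.1},{"offset": [-1,-33.5,-1.8],"yaw": 11.1}]'

```text
clock: 19.2
tcp_pos: [0.5403, -0.2672, 0.3006]
orientation: [0.703, 0.079, 0.703, -0.079]
wrist_force: [-0.1, 0.9, -0.4]
finger_gap: 0.0733
```

```bash
python3 -c "
from h import *
wrist('w14');go([.54,-.265,.30],-12.8)"
```

```text
clock 19.25 tcp [ 0.5405 -0.2673  0.3004] head -12.86 F [ 0.3 -1.3 -0.6] gap 0.0737 | offset cm [ 0.04  0.21 -0.1 ] yaw -0.06
```

View pics/w14.png

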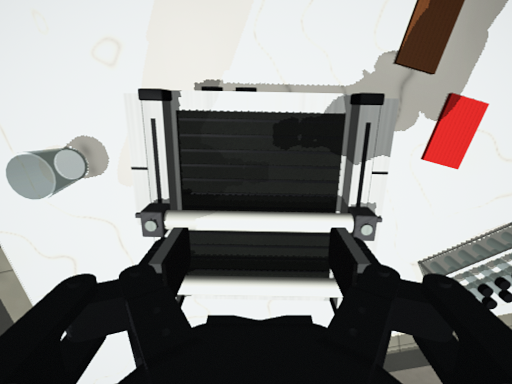

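The view w14 shows the sliding roller at rows 210–230, cols 167–352. The pointers are near (138,215) and (381,219), the lines at (139,168) and (380,173).

Run:
```python
from h import *
m,i,d=loadw('w14')
a=cv2.resize(i[150:245,120:190].astype(np.uint8),None,fx=5,fy=5,interpolation=cv2.INTER_CUBIC)
b=cv2.resize(i[150:245,330:400].astype(np.uint8),None,fx=5,fy=5,interpolation=cv2.INTER_CUBIC)
save('w14b.png',np.hstack([a,b]))
g=i.max(2)
for c in (190,220,260,300,335): print(c,g[200:240,c])
for px in [(139,168),(132,172),(380,172),(385,178),(138,215),(381,219)]: print(px, cloud(m,d,np.array([px[1]]),np.array([px[0]])).round(4))
```

```text
190 [ 15  14  15  16  16  11  10  10  13  11  64  94 122 148 171 190 205 216
 227 233 239 244 244 244 244 242 239 236 233 188  86  20  33  39  38  37
  36  38  38  35]
220 [ 18  16  15  16  15  14  12  10  13  11  28  79 116 153 184 207 226 235
 241 244 245 245 245 245 245 245 245 245 247 247 161  38  25  32  34  35
  35  35  36  36]
260 [ 20  17  15  15  15  14  13  12  11  13   9  48  90 127 162 191 213 229
 237 243 245 245 245 245 245 245 245 245 245 246 245 142  19  28  30  36
  37  38  38  38]
300 [ 20  16  15  14  15  15  13  13  10  10  14  10  64 100 136 169 196 217
 231 238 244 245 245 245 245 245 245 245 245 245 247 214  97  17  24  27
  34  37  37  36]
335 [ 14  11  10  10  11  13  13  16  20  28  32  66  75  81 111 150 180 204
 223 233 240 244 244 245 245 246 255 164   0   7  10  11  10   9   9   7
   7   8   9   9]
(139, 168) [[ 0.509  -0.3968  0.1387]]
(132, 172) [[ 5.298e-01 -4.764e-01  2.000e-04]]
(380, 172) [[ 0.5742 -0.1347  0.1354]]
(385, 178) [[ 0.5824 -0.13    0.1357]]
(138, 215) [[ 0.5608 -0.4147  0.1428]]
(381, 219) [[ 0.6282 -0.1421  0.1424]]
```

View pics/w14b.png

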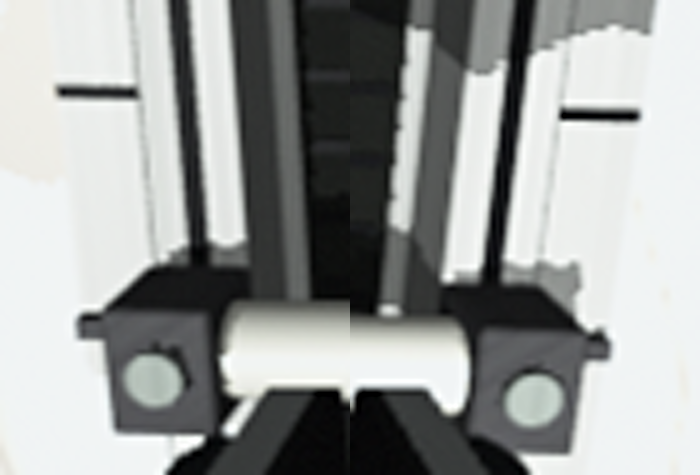

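Run:
```python
from h import *
m,i,d=loadw('w14')
mk=ray(m,[(139,168),(379.6,172.4)],.136)[:,:2]; ro=ray(m,[(220,220.4),(300,221.9)],.151)[:,:2]
ends=ray(m,[(165.5,220),(354,223)],.151)[:,:2]
bl=ray(m,[((155)/5+119.6,381/5+149.6),((535-350)/5+329.6,400/5+149.6)],.166)[:,:2]
pt=ray(m,[(90/5+119.6,325/5+149.6),((598-350)/5+329.6,346/5+149.6)],.142)[:,:2]
print('marks',mk.round(4).tolist(),np.linalg.norm(mk[0]-mk[1]),mk.mean(0)); v=mk[1]-mk[0]; print('y head',np.degrees(np.arctan2(v[1],v[0])))
v=ro[1]-ro[0]; print('roller',ro.round(4).tolist(),np.degrees(np.arctan2(v[1],v[0])))
print('ends',ends.round(4).tolist(),np.linalg.norm(ends[0]-ends[1]),ends.mean(0))
print('bl',bl.round(4).tolist(),np.linalg.norm(bl[0]-bl[1]),bl.mean(0)); v=bl[1]-bl[0];print(np.degrees(np.arctan2(v[1],v[0])))
print('pt',pt.round(4).tolist(),pt.mean(0))
```

```text
marks [[0.5093, -0.3981], [0.5744, -0.1354]] 0.27063276942595554 [ 0.54185242 -0.26671973]
y head 76.08554375743564
roller [[0.5851, -0.3222], [0.607, -0.2346]] 76.01864974368816
ends [[0.571, -0.3821], [0.6218, -0.1754]] 0.21279584598907086 [ 0.59642303 -0.27872933]
bl [[0.5688, -0.3931], [0.6248, -0.167]] 0.2329127115024284 [ 0.59681866 -0.28004904]
76.08541986784388
pt [[0.5605, -0.4154], [0.6277, -0.1439]] [ 0.594074   -0.27969331]
```

```bash
python3 -c "
from h import *
go([.5955,-.2795,.25],-103.9)"
```

```text
clock 19.25 tcp [ 0.5405 -0.2673  0.3004] head -12.86 F [ 0.3 -1.3 -0.6] gap 0.0737 | offset cm [5.04 0.04 5.64] yaw 91.04
```

servo_tool --claw 0.75 --increments '[{"offset": [0,0,0.5],"yaw": 8},{"offset": [0,0,1.5],"yaw": 16},{"offset": [0,0,2.5],"yaw": 24},{"offset": [0,0,3.5],"yaw": 32},{"offset": [0,0,4.5],"yaw": 40},{"offset": [0,0,5.2],"yaw": 48},{"offset": [0,0,5.6],"yaw": 56},{"offset": [0,0,5.6],"yaw": 64}]'

```text
clock: 20.05
tcp_pos: [0.5965, -0.274, 0.3008]
orientation: [0.554, 0.44, 0.554, -0.439]
wrist_force: [1.3, 0.0, -0.4]
finger_gap: 0.0643
```

```bash
python3 -c "
from h import *
go([.5955,-.2795,.22],-103.9)"
```

```text
clock 20.05 tcp [ 0.5965 -0.274   0.3008] head -76.83 F [ 1.3  0.  -0.4] gap 0.0643 | offset cm [ 8.08 -0.23  0.52] yaw 27.07
```

servo_tool --increments '[{"offset": [1,-0.2,0.5],"yaw": 8},{"offset": [2,-0.2,0.5],"yaw": 15},{"offset": [4,-0.2,0.5],"yaw": 21},{"offset": [6,-0.2,0.5],"yaw": 25},{"offset": [7.3,-0.2,0.5],"yaw": 27},{"offset": [8,-0.2,0.5],"yaw": 27.1},{"offset": [8,-0.2,0.5],"yaw": 27.1},{"offset": [8,-0.2,0.5],"yaw": 27.1}]'

```text
clock: 20.85
tcp_pos: [0.5953, -0.2805, 0.2216]
orientation: [0.437, 0.556, 0.437, -0.556]
wrist_force: [-0.3, 0.3, 1.1]
finger_gap: 0.0639
```

```bash
python3 -c "
from h import *
wrist('w15')
go([.5955,-.2795,.132],-103.9)"
```

```text
clock 20.9 tcp [ 0.5954 -0.2808  0.2219] head -103.65 F [-0.9 -0.5  0.2] gap 0.064 | offset cm [ 8.99 -0.04 -0.13] yaw 0.25
```

View pics/w15.png

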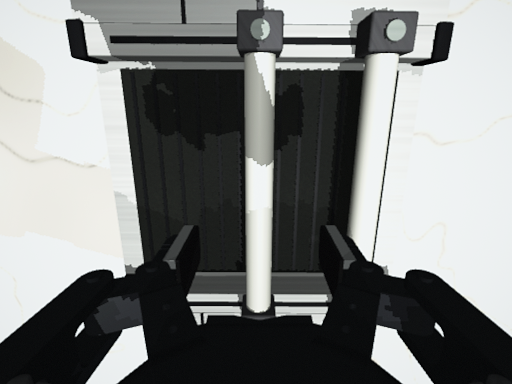

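servo_tool --increments '[{"offset": [1,0,0],"yaw": 0.2},{"offset": [3,0,0],"yaw": 0.2},{"offset": [5,0,0],"yaw": 0.2},{"offset": [7,0,0],"yaw": 0.2},{"offset": [8.3,0,0],"yaw": 0.2},{"offset": [8.8,0,0],"yaw": 0.2},{"offset": [9,0,0],"yaw": 0.2},{"offset": [9,0,0],"yaw": 0.2}]'

```text
clock: 21.7
tcp_pos: [0.5952, -0.2813, 0.1313]
orientation: [0.436, 0.557, 0.435, -0.557]
wrist_force: [-0.6, 0.0, 0.5]
finger_gap: 0.064
```

servo_tool --claw 0 --force 80 --increments '[{"offset": [0,0,0],"yaw": 0},{"offset": [0,0,0],"yaw": 0},{"offset": [0,0,0],"yaw": 0},{"offset": [0,0,0],"yaw": 0},{"offset": [0,0,0],"yaw": 0},{"offset": [0,0,0],"yaw": 0},{"offset": [0,0,0],"yaw": 0},{"offset": [0,0,0],"yaw": 0}]'

```text
clock: 22.5
tcp_pos: [0.5948, -0.2812, 0.1317]
orientation: [0.436, 0.557, 0.435, -0.557]
wrist_force: [-1.9, 0.8, 5.5]
finger_gap: 0.02
```

```bash
python3 -c "
from h import *
wrist('w16')
go([.5419,-.2667,.132],-103.9)"
```

```text
clock 22.55 tcp [ 0.5948 -0.2812  0.1317] head -103.92 F [-2.8  1.   6.7] gap 0.0198 | offset cm [-0.03 -5.49 -0.13] yaw -0.02
```

View pics/w16.png

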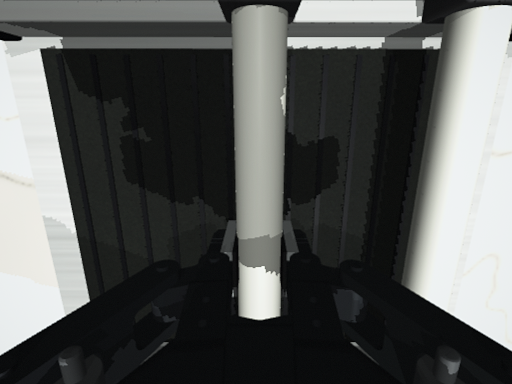

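The roller is gripped between the pads (cols 235–285). I pull 55 mm along tool −y.

servo_tool --force 100 --increments '[{"offset": [0,-0.4,0],"yaw": 0},{"offset": [0,-1.2,0],"yaw": 0},{"offset": [0,-2.2,0],"yaw": 0},{"offset": [0,-3.2,0],"yaw": 0},{"offset": [0,-4.2,0],"yaw": 0},{"offset": [0,-5,0],"yaw": 0},{"offset": [0,-5.4,0],"yaw": 0},{"offset": [0,-5.5,0],"yaw": 0}]'

```text
clock: 23.35
tcp_pos: [0.5462, -0.2691, 0.1319]
orientation: [0.439, 0.559, 0.433, -0.554]
wrist_force: [14.3, -0.7, -3.6]
finger_gap: 0.0193
```

servo_tool --increments '[{"offset": [0,0,0],"yaw": 0},{"offset": [0,0,0],"yaw": 0},{"offset": [0,0,0],"yaw": 0},{"offset": [0,0,0],"yaw": 0},{"offset": [0,0,0],"yaw": 0},{"offset": [0,0,0],"yaw": 0},{"offset": [0,0,0],"yaw": 0},{"offset": [0,0,0],"yaw": 0}]'

```text
clock: 24.15
tcp_pos: [0.5465, -0.2692, 0.1319]
orientation: [0.439, 0.559, 0.433, -0.554]
wrist_force: [12.5, -1.6, -2.4]
finger_gap: 0.0192
```

```bash
python3 -c "
from h import *
go([.5419,-.2667,.132],-103.9)
for n in ('top','scene'):
  m,i,d=cam(n); np.savez('pics/'+n+'9.npz',img=i,d=d,M=m['world_from_camera'])
  if n=='top': c=i[135:260,245:385]
  else: c=i[165:285,145:275]
  save(n+'9.png',cv2.resize(np.clip(c.astype(float)*1.8,0,255).astype(np.uint8),None,fx=4.5,fy=4.5,interpolation=cv2.INTER_CUBIC))
go([.5419,-.2667,.132],-103.9)
"
```

```text
clock 24.15 tcp [ 0.5465 -0.2692  0.1319] head -103.86 F [12.5 -1.6 -2.4] gap 0.0192 | offset cm [-0.02 -0.51 -0.13] yaw 0.04
clock 24.25 tcp [ 0.5465 -0.2692  0.1318] head -103.86 F [13.3 -2.5 -3. ] gap 0.0193 | offset cm [-0.02 -0.51 -0.13] yaw 0.04
```

View pics/top9.png

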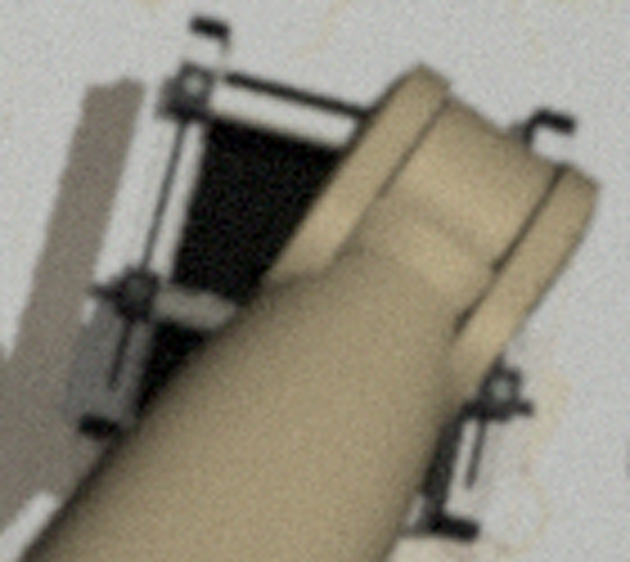

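View pics/scene9.png

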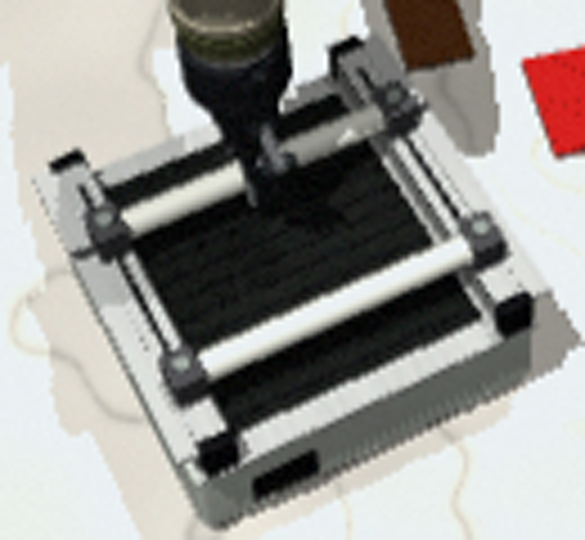

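Run:
```python
from h import *
s,R=st(); g=s['tcp_pos']-.019*R[:,0]; print(R[:,0].round(4),g.round(4))
u=np.array([.971,-.240])
print('grasp pt along u rel. mark',(g[:2]-[.5419,-.2667])@u, 'rel rest', (g[:2]-[.5955,-.2795])@u)
for n,z,boxes in [('top',.166,[(279.5,183.75),(360.25,204.25)]),('scene',.166,None)]:
    A=np.load(f'pics/{n}0.npz'); B=np.load(f'pics/{n}9.npz'); m=env.camera_model(n)
    a=cv2.cvtColor(A['img'],cv2.COLOR_RGB2GRAY); b=cv2.cvtColor(B['img'],cv2.COLOR_RGB2GRAY)
    if boxes is None:
        boxes=proj(m,[[.5688,-.3931,.166],[.6248,-.167,.166]])
    for c in boxes:
        w=5; x,y=np.round(c).astype(int); T=a[y-w:y+w+1,x-w:x+w+1]
        P=ray(m,[[x,y]],z)[0]; q=proj(m,[P-np.r_[u*.055,0]])[0]; qx,qy=np.round(q).astype(int); S=12
        W=b[qy-S:qy+S+1,qx-S:qx+S+1]; r=cv2.matchTemplate(W,T,cv2.TM_CCOEFF_NORMED); _,mx,_,l=cv2.minMaxLoc(r); i,j=l[1],l[0]
        dx=dy=0
        if 0<i<r.shape[0]-1 and 0<j<r.shape[1]-1:
            dx=(r[i,j+1]-r[i,j-1])/2/(2*r[i,j]-r[i,j+1]-r[i,j-1]); dy=(r[i+1,j]-r[i-1,j])/2/(2*r[i,j]-r[i+1,j]-r[i-1,j])
        e=np.array([qx-S+j+w+dx,qy-S+i+w+dy]); D=ray(m,[e],z)[0]-P
        print(n,c,e.round(2),'score',round(mx,2),'disp u',(D[:2]@u).round(4),'n',(D[:2]@[.24,.971]).round(4))
```

```text
[ 0.0101 -0.0025 -0.9999] [ 0.5463 -0.2692  0.1508]
grasp pt along u rel. mark 0.004875585701652792 rel rest -0.050242014298347196
top (279.5, 183.75) [275.87 200.93] score 0.84 disp u -0.0493 n -0.0014
top (360.25, 204.25) [356.18 221.46] score 0.85 disp u -0.0502 n -0.0009
scene [173.80807378 224.90784268] [168.02 213.65] score 0.93 disp u -0.0491 n 0.0003
scene [239.63890965 196.1490448 ] [232.98 185.73] score 0.84 disp u -0.0491 n -0.0004
```

The bar moved about 49.5 mm, because the springs give the arm some sag. I pull 5.5 mm more.

servo_tool --increments '[{"offset": [0,-0.15,0],"yaw": 0},{"offset": [0,-0.3,0],"yaw": 0},{"offset": [0,-0.45,0],"yaw": 0},{"offset": [0,-0.55,0],"yaw": 0},{"offset": [0,-0.55,0],"yaw": 0},{"offset": [0,-0.55,0],"yaw": 0},{"offset": [0,-0.55,0],"yaw": 0},{"offset": [0,-0.55,0],"yaw": 0}]'

```text
clock: 25.05
tcp_pos: [0.5414, -0.2679, 0.1318]
orientation: [0.439, 0.559, 0.433, -0.554]
wrist_force: [14.5, -1.9, -4.0]
finger_gap: 0.0198
```

Run:
```python
from h import *
for n in ('top','scene'):
  m,i,d=cam(n); np.savez('pics/'+n+'10.npz',img=i,d=d,M=m['world_from_camera'])
  c=i[135:260,245:385] if n=='top' else i[120:285,145:370]
  k=4.5 if n=='top' else 3.4
  save(n+'10.png',cv2.resize(np.clip(c.astype(float)*(1.8 if n=='top' else 1.3),0,255).astype(np.uint8),None,fx=k,fy=k,interpolation=cv2.INTER_CUBIC))
wrist('w20')
s,R=st(); g=s['tcp_pos']-.019*R[:,0]; u=np.array([.971,-.240])
print('rel mark',(g[:2]-[.5419,-.2667])@u,'F',s['wrist_force'],s['finger_gap'],s['clock'])
for n,z,boxes in [('top',.166,[(279.5,183.75),(360.25,204.25)]),('scene',.166,None)]:
    A=np.load(f'pics/{n}0.npz'); B=np.load(f'pics/{n}10.npz'); m=env.camera_model(n)
    a=cv2.cvtColor(A['img'],cv2.COLOR_RGB2GRAY); b=cv2.cvtColor(B['img'],cv2.COLOR_RGB2GRAY)
    if boxes is None: boxes=proj(m,[[.5688,-.3931,.166],[.6248,-.167,.166]])
    for c in boxes:
        w=5; x,y=np.round(c).astype(int); T=a[y-w:y+w+1,x-w:x+w+1]
        P=ray(m,[[x,y]],z)[0]; q=proj(m,[P-np.r_[u*.055,0]])[0]; qx,qy=np.round(q).astype(int); S=12
        W=b[qy-S:qy+S+1,qx-S:qx+S+1]; r=cv2.matchTemplate(W,T,cv2.TM_CCOEFF_NORMED); _,mx,_,l=cv2.minMaxLoc(r); i,j=l[1],l[0]
        dx=(r[i,j+1]-r[i,j-1])/2/(2*r[i,j]-r[i,j+1]-r[i,j-1]); dy=(r[i+1,j]-r[i-1,j])/2/(2*r[i,j]-r[i+1,j]-r[i-1,j])
        e=np.array([qx-S+j+w+dx,qy-S+i+w+dy]); D=ray(m,[e],z)[0]-P
        print(n,e.round(2),'score',round(mx,2),'disp u',(D[:2]@u).round(4))
```

```text
rel mark -0.000421362661233296 F [13.44631483 -1.71758073 -3.05388083] 0.019129788871771806 25.2
top [275.37 202.77] score 0.83 disp u -0.0547
top [355.83 223.02] score 0.84 disp u -0.0546
scene [167.16 212.24] score 0.91 disp u -0.0555
scene [232.32 184.73] score 0.76 disp u -0.0539
```

View pics/scene10.png

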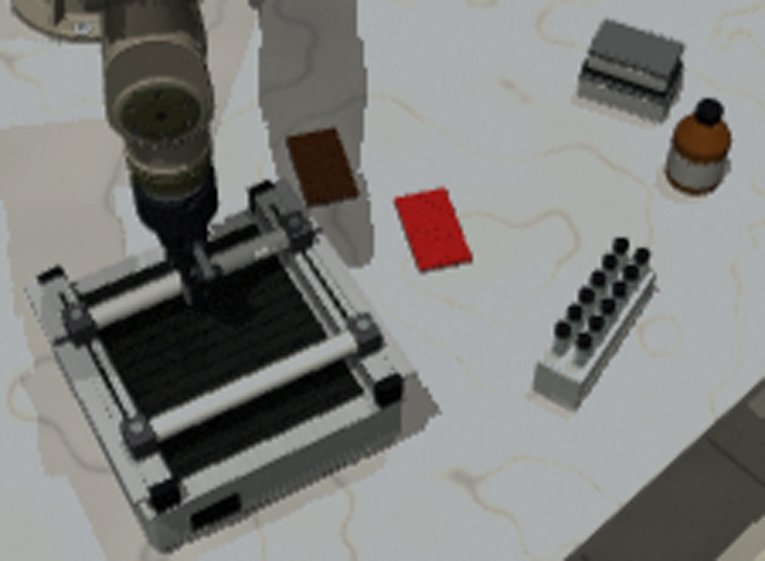

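View pics/top10.png

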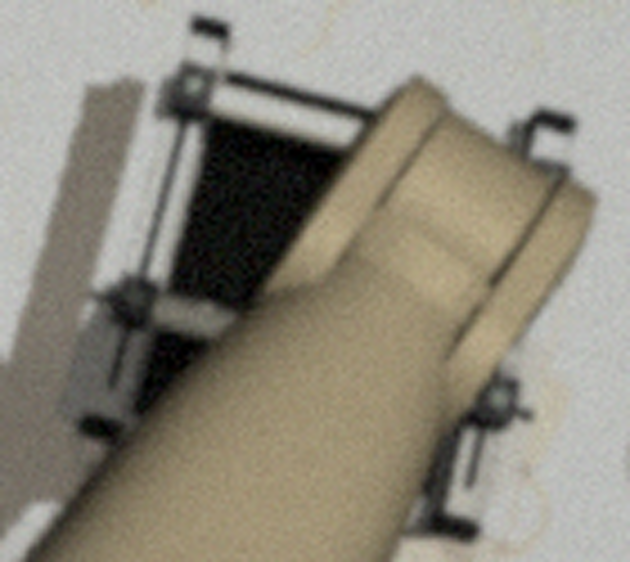

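View pics/w20.png

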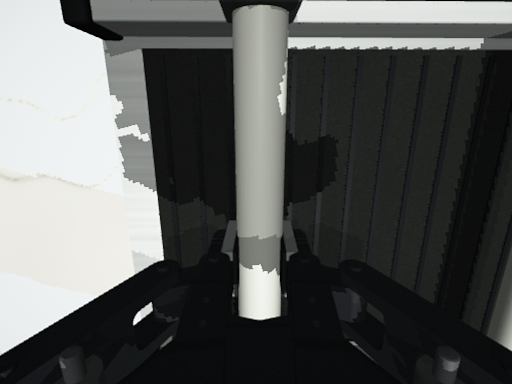

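The pointers cover the lines in both views (mean displacement 54.7 mm of 55), the stack is neat, and the grip is steady. I hand in.

```bash
python3 -c "
from h import *
go([.5414,-.2679,.132]); print(env.hand_in()); go([.5414,-.2679,.132])"
```

```text
clock 25.2 tcp [ 0.5414 -0.2679  0.1319] head -103.86 F [13.4 -1.7 -3.1] gap 0.0191 | offset cm [-0.01  0.   -0.01] yaw None
the job is handed in; nothing more can be done
None
the job is handed in; nothing more can be done
```

The separator sheet and the smaller box are stacked on the larger box, and the job was handed in at about 25 s with the gripper still holding the clamp bar at the lines. No verdict was reported.

**Stack:** I laid the black ribbed sheet on the larger box's lid. It measured about 1 mm off the lid centre and 0.3° off square. The smaller box measured about 1 mm off and 0.2° off square. Both were lowered until the wrist force showed contact, then released.

**Clamp bar:** The first pull stopped about 5 mm short because the arm gave under the springs, so I pulled 5.5 mm more. The bar then stood 53.9–55.5 mm out (mean 54.7) against the required 55 mm in the top and scene views. The arm's own position put it 0.4 mm past the lines, within the 6 mm allowed. The wrist force was a steady 13–14 N.

**Checks that disagreed:**
- My first top-camera position for the larger box was about 6 mm off the wrist camera's. I used the wrist values.
- The closed grip read 1–2 mm less than the sheet and roller sizes given. I did not find out why, but both held firmly.

In the last scene view, the tube rack and bottle looked undisturbed. I did not re-measure the bystanders, and the beaker was outside that picture.

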